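# Load the nozzle-service kit of a dispensing machine

### The arm

A 6-joint arm with a two-finger parallel gripper is mounted at the origin on the work surface. World frame = base frame: x ahead of the robot, y to its left, z up, the work surface at z = 0. Lengths are in m, angles in rad, forces in N, time in s.
With the tool pointing down it reaches from about 0.35 to 0.975 m from the base axis. Payload 4.9 kg.
Tool frame: the origin (TCP) lies midway between the tips of the shut fingers; the grasp point (between the pads) lies 19 mm behind it; z points along the fingers, y is the direction in which the jaws open and shut (so a half turn about z gives the same grasp; the last joint's range is limited). The gripper opens to 85 mm and grips with 20 to 120 N. Pads are 22 mm wide; open, the fingers measure 114 mm over their backs; the gripper's body (76 mm by 85 mm) begins 54 mm behind the grasp point. The pads swing forward as they close: fully open they stand 13 mm farther back than shut.
Start: joints at [1.214, 0.053, 1.613, -0, 1.476, -0.119], TCP at [0.147, 0.607, 0.201] pointing down, gripper open.
Joint ranges: [-3.01, 3.01], [-1.01, 2.22], [0.06, 2.58], [-1.02, 4.17], [0.09, 2.62], [-3.14, 3.14]. Speed limits (rad/s): [2.57, 2.57, 3.14, 3.14, 3.14, 3.14].

### API

Orientations are given as a unit quaternion [w, x, y, z].
In Python, from plant import state, grab_frame, camera_params, job_done, boxes_of gives the robot as it stands.
- The arm moves only by the tool step_arm, never from a script. Its argument "steps" is a list of rows, each a list of 4 numbers: the shift along the tool's x, y, z in mm, then the turn about the tool's z in degrees. A call has 1 to 8 rows; each row shifts and turns the pose as measured when the row begins, along the tool's axes as they then stand; what a row does not reach is not made up. A row lasts 1/10 s, in which the tool goes at most 50 mm and 8.59 degrees, less where a joint would pass 70% of its speed; a pose out of reach is approached as far as the arm can. A call is refused whole if a number of a shift passes 50 or a number of a turn 8.59, either way. A call with a gripper value outside its range is refused whole. "claw" is the opening in per cent of the stroke, from 0 (shut) to 100 (fully open), set as the call begins (left out, the last holds). The fingers move at their own pace and stop on an object; the grip force is fixed at half the most. Time passes only in rows, so rows that do not move let the fingers close. It gives the time, the measured TCP pose, the force and the opening at its end, in the units of the state.
- state(): the state, without advancing time (a new reading comes with each control period).
- grab_frame(name): name is "side" or "top"; returns (picture, depth): 420x560x3 uint8, red, green, blue; 420x560 float32, m along the optical axis (not along the pixel's ray), 0 where there is no reading.
- camera_params(name): a dict with "mtx" (3x3 intrinsics, pixels), "extrinsics" (4x4, takes a point from camera to world coordinates). Camera axes: x right, y down, z forward; pixel columns grow to the right and rows downward; lengths in m; the calibration is good to about 2 mm. A picture is of the moment at which its call begins. camera_params takes no time and is no camera call.
- job_done(): hands the job in, once; it reports no verdict.
Trained networks look in the newest picture that a camera, given by its name, has taken for a name from the list of things; names that differ only in an ending like _2 or _b are one class to them, and where a whole thing is asked for, a point or a joint stands for the part that bears it (a point fixed in the world has none). Each returns a list of dicts, best first, with "p" (0 to 1); they miss things now and then, are a little off and sometimes report something else, mostly with a low value. They report only what shows in the picture. A call takes as long as a camera call. They do not tell look-alikes from the thing itself.
- boxes_of(camera, label): "box" ([left, top, width, height] in pixels, round what is visible of it).
The state is a dict: "time": time; "joint_pos": joint angles; "joint_vel": joint speeds; "joint_efforts": joint torques, N m; "tool_pos": TCP position; "tool_rot": TCP orientation; "contact_force": force on the tool from outside, world axes, zero at the start; "ft_torque": the same for the moment, N m; "gripper_width": opening from 0.0 (shut) to 1.0 (fully open).
Only numpy, scipy, OpenCV 4.12 (cv2) and the standard library are available. Lean on these libraries where they do the work, as an engineer would, in place of code of your own. Each camera call takes 0.05 s, during which the arm holds its last target. There are 200 camera calls.

### The job

Prepare the dispensing machine for a nozzle service: shift the bed selector lever along its zigzag gate from PARK (end notch at the right) into LOAD (the middle notch), then lay every instrument that is on the bench into the kit tray in the order of use, beginning from the end with the finger loop: forceps, probe, spatula, prying fork, socket key, mirror (any of them may be missing; empty places do not matter). Each lies in a place of its own across both support bars, centred across the tray, with its working end away from the robot and its handle towards it. When all are laid, shift the lever on into WORK (end notch at the left), let go, and leave the other things on the bench where they are.

Things in the scene. Friction and masses are not known exactly. Their poses are not given: they have to be found in the camera images.
- tray: Fixed aluminium kit tray, 210 mm (x) by 290 mm (y), rim 10 mm high; origin on the table under its centre; x points away from the robot, y runs along the row of six places. A steel finger loop sticks out of its -y end: first used lies nearest to it. Two black bars along y at x = -32 and +32 mm, 8 mm wide, tops 12 mm above the table, with teeth; 56 mm open between bars for fingers.
- tray_far (a point): Middle of the tray edge away from the robot, at tray x = +105 mm, y = 0, table level; working ends point to it. Teeth 12 mm wide (y) and 12 mm tall on the bars leave six places 34 mm wide, centred at tray y = -115, -69, -23, +23, +69, +115 mm. An instrument lies across both bars between teeth, parallel to tray x, its underside 12 mm above the table.
- gate: Fixed housing of the bed selector, 100 mm (x) by 140 mm (y), aluminium top 42 mm above the table; origin on the table under its centre. Zigzag slot 16 mm wide: a channel along y at x = 0 from y = -40 to +40 mm with three side notches at (x, y) mm: PARK (-18, -40) right end, robot side; LOAD (+18, 0) middle, far side; WORK (-18, +40) left end, robot side.
- cross (a joint): Lever position along the x of the gate, m, -0.018 to +0.018, 0 in the channel. It stays where it is left (friction about 2 N each way). The slot walls block every other path; the stem, 10 mm thick, has 3 mm play to either side.
- along (a joint): Position of the lever along the y of the gate, m, -0.040 (PARK end) to +0.040 (WORK end), 0 at LOAD.
- knob (a point): Middle of the round black plastic knob of the lever, 25 mm across, 34 mm high, upright on a steel stem, 92 mm above the table (knob from 75 to 109 mm). It slides upright, without tilting; axes as the gate.
- forceps_mid (a point): Forceps (tweezers), bare steel: two slim arms joined at the tail and meeting at the points, 156 mm long; at the middle the outer faces are parallel, 16 mm apart, 12 mm high; about 30 g. The point lies on the handle where it is gripped, 6 mm over the underside; the handle (steady part) runs from 75 mm behind it to 40 mm ahead; x points to the working end, z up. May be absent.
- probe_mid (a point): Probe, steel: square handle 12 mm wide, 12 mm high, then a thin 4 mm rod ending in a needle bent sideways, 156 mm long; about 45 g. The point lies on the handle where it is gripped, 6 mm over the underside; the handle (steady part) runs from 75 mm behind it to 40 mm ahead; x points to the working end, z up. May be absent.
- spatula_mid (a point): Spatula, steel: handle 16 mm wide, 12 mm high, then a flat rectangular blade 26 mm wide, 36 mm long, 159 mm long in all; about 50 g. The point lies on the handle where it is gripped, 6 mm over the underside; the handle (steady part) runs from 75 mm behind it to 40 mm ahead; x points to the working end, z up. May be absent.
- fork_mid (a point): Prying fork, steel: handle 16 mm wide, 12 mm high, then two straight prongs with a 14 mm gap between them, 24 mm over both; 156 mm long; about 50 g. The point lies on the handle where it is gripped, 6 mm over the underside; the handle (steady part) runs from 75 mm behind it to 40 mm ahead; x points to the working end, z up. May be absent.
- key_mid (a point): Socket key for the dispensing nozzle, steel: handle 16 mm wide, 12 mm high, then a short shank and a round dark socket 14 mm across, 26 mm long; 157 mm long; about 60 g. The point lies on the handle where it is gripped, 6 mm over the underside; the handle (steady part) runs from 75 mm behind it to 40 mm ahead; x points to the working end, z up. May be absent.
- mirror_mid (a point): Inspection mirror, steel: handle 12 mm wide, 12 mm high, then a thin 4 mm stem and a flat round disc 27 mm across; 160 mm long; about 45 g. The point lies on the handle where it is gripped, 6 mm over the underside; the handle (steady part) runs from 75 mm behind it to 40 mm ahead; x points to the working end, z up. May be absent.
- forceps: The forceps itself; origin at its underside, 6 mm below its mid point, same axes.
- probe: The probe itself; origin at its underside, 6 mm below its mid point, same axes.
- spatula: The spatula itself; origin at its underside, 6 mm below its mid point, same axes.
- fork: The fork itself; origin at its underside, 6 mm below its mid point, same axes.
- key: The key itself; origin at its underside, 6 mm below its mid point, same axes.
- mirror: The mirror itself; origin at its underside, 6 mm below its mid point, same axes.
- jar: Bystander, not to be moved: amber jar, 44 mm across, 50 mm high; origin at the centre of its underside.
- dish: Bystander, not to be moved: steel dish, 60 mm across, 25 mm high; origin at the centre of its underside.
- coupling: Bystander, not to be moved: aluminium cylinder 40 mm across, 45 mm high; origin at the centre of its underside.
- carton: Bystander, not to be moved: cardboard box 70 x 90 x 50 mm; origin at the centre of its underside.
Things that resemble listed ones, but are neither listed nor needed, are in the scene too. What is shaped like the fork but blue or orange is not meant.

How it is judged:
On the way, in this order (a step that is already met when the one before it is completed fails the run):
1. the lever is in the LOAD notch (value of joint cross above 0.012 m and value of joint along between -0.007 and 0.007 m), for 0.2 s.
2. with the lever in LOAD, all instruments lie in the tray in order, released (all of step 1 and x of forceps_mid in the frame of tray between -0.022 and 0.022 m and z of forceps_mid in the frame of tray between 0.014 and 0.0215 m and y of forceps_mid in the frame of tray between -0.13 and 0.13 m and x of tray_far in the frame of forceps_mid above 0.03 m and angle between the x axis of each of forceps_mid, probe_mid, spatula_mid, fork_mid, key_mid, mirror_mid and the x axis of tray, either way round below 0.25 rad and x of probe_mid in the frame of tray between -0.022 and 0.022 m and z of probe_mid in the frame of tray between 0.014 and 0.0215 m and y of probe_mid in the frame of tray between -0.13 and 0.13 m and x of tray_far in the frame of probe_mid above 0.03 m and x of spatula_mid in the frame of tray between -0.022 and 0.022 m and z of spatula_mid in the frame of tray between 0.014 and 0.0215 m and y of spatula_mid in the frame of tray between -0.13 and 0.13 m and x of tray_far in the frame of spatula_mid above 0.03 m and x of fork_mid in the frame of tray between -0.022 and 0.022 m and z of fork_mid in the frame of tray between 0.014 and 0.0215 m and y of fork_mid in the frame of tray between -0.13 and 0.13 m and x of tray_far in the frame of fork_mid above 0.03 m and x of key_mid in the frame of tray between -0.022 and 0.022 m and z of key_mid in the frame of tray between 0.014 and 0.0215 m and y of key_mid in the frame of tray between -0.13 and 0.13 m and x of tray_far in the frame of key_mid above 0.03 m and x of mirror_mid in the frame of tray between -0.022 and 0.022 m and z of mirror_mid in the frame of tray between 0.014 and 0.0215 m and y of mirror_mid in the frame of tray between -0.13 and 0.13 m and x of tray_far in the frame of mirror_mid above 0.03 m and ((angle between probe_mid's own z axis and vertical below 0.8 rad and y of forceps_mid in the frame of probe_mid below -0.025 m) or (angle between probe_mid's own z axis and vertical above 2.3 rad and y of forceps_mid in the frame of probe_mid above 0.025 m)) and ((angle between spatula_mid's own z axis and vertical below 0.8 rad and y of forceps_mid in the frame of spatula_mid below -0.025 m) or (angle between spatula_mid's own z axis and vertical above 2.3 rad and y of forceps_mid in the frame of spatula_mid above 0.025 m)) and ((angle between fork_mid's own z axis and vertical below 0.8 rad and y of forceps_mid in the frame of fork_mid below -0.025 m) or (angle between fork_mid's own z axis and vertical above 2.3 rad and y of forceps_mid in the frame of fork_mid above 0.025 m)) and ((angle between key_mid's own z axis and vertical below 0.8 rad and y of forceps_mid in the frame of key_mid below -0.025 m) or (angle between key_mid's own z axis and vertical above 2.3 rad and y of forceps_mid in the frame of key_mid above 0.025 m)) and ((angle between mirror_mid's own z axis and vertical below 0.8 rad and y of forceps_mid in the frame of mirror_mid below -0.025 m) or (angle between mirror_mid's own z axis and vertical above 2.3 rad and y of forceps_mid in the frame of mirror_mid above 0.025 m)) and ((angle between spatula_mid's own z axis and vertical below 0.8 rad and y of probe_mid in the frame of spatula_mid below -0.025 m) or (angle between spatula_mid's own z axis and vertical above 2.3 rad and y of probe_mid in the frame of spatula_mid above 0.025 m)) and ((angle between fork_mid's own z axis and vertical below 0.8 rad and y of probe_mid in the frame of fork_mid below -0.025 m) or (angle between fork_mid's own z axis and vertical above 2.3 rad and y of probe_mid in the frame of fork_mid above 0.025 m)) and ((angle between key_mid's own z axis and vertical below 0.8 rad and y of probe_mid in the frame of key_mid below -0.025 m) or (angle between key_mid's own z axis and vertical above 2.3 rad and y of probe_mid in the frame of key_mid above 0.025 m)) and ((angle between mirror_mid's own z axis and vertical below 0.8 rad and y of probe_mid in the frame of mirror_mid below -0.025 m) or (angle between mirror_mid's own z axis and vertical above 2.3 rad and y of probe_mid in the frame of mirror_mid above 0.025 m)) and ((angle between fork_mid's own z axis and vertical below 0.8 rad and y of spatula_mid in the frame of fork_mid below -0.025 m) or (angle between fork_mid's own z axis and vertical above 2.3 rad and y of spatula_mid in the frame of fork_mid above 0.025 m)) and ((angle between key_mid's own z axis and vertical below 0.8 rad and y of spatula_mid in the frame of key_mid below -0.025 m) or (angle between key_mid's own z axis and vertical above 2.3 rad and y of spatula_mid in the frame of key_mid above 0.025 m)) and ((angle between mirror_mid's own z axis and vertical below 0.8 rad and y of spatula_mid in the frame of mirror_mid below -0.025 m) or (angle between mirror_mid's own z axis and vertical above 2.3 rad and y of spatula_mid in the frame of mirror_mid above 0.025 m)) and ((angle between key_mid's own z axis and vertical below 0.8 rad and y of fork_mid in the frame of key_mid below -0.025 m) or (angle between key_mid's own z axis and vertical above 2.3 rad and y of fork_mid in the frame of key_mid above 0.025 m)) and ((angle between mirror_mid's own z axis and vertical below 0.8 rad and y of fork_mid in the frame of mirror_mid below -0.025 m) or (angle between mirror_mid's own z axis and vertical above 2.3 rad and y of fork_mid in the frame of mirror_mid above 0.025 m)) and ((angle between mirror_mid's own z axis and vertical below 0.8 rad and y of key_mid in the frame of mirror_mid below -0.025 m) or (angle between mirror_mid's own z axis and vertical above 2.3 rad and y of key_mid in the frame of mirror_mid above 0.025 m)) and contact force between each of forceps, probe, spatula, fork, key, mirror and the fingers below 0.05 N), for 0.2 s.
3. the lever is in the WORK notch (value of joint cross below -0.012 m and value of joint along above 0.033 m), for 0.2 s.
At the end, for the whole second after the job is handed in: Lever in WORK within 6 mm. Each instrument present lies on both tray bars between teeth, within 22 mm of centred across the tray and 0.25 rad of square, working end away from the robot, in order of use from the loop end, 25 mm or more apart; all released and at rest (all of step 3 and x of forceps_mid in the frame of tray between -0.022 and 0.022 m and z of forceps_mid in the frame of tray between 0.014 and 0.0215 m and y of forceps_mid in the frame of tray between -0.13 and 0.13 m and x of tray_far in the frame of forceps_mid above 0.03 m and angle between the x axis of each of forceps_mid, probe_mid, spatula_mid, fork_mid, key_mid, mirror_mid and the x axis of tray, either way round below 0.25 rad and x of probe_mid in the frame of tray between -0.022 and 0.022 m and z of probe_mid in the frame of tray between 0.014 and 0.0215 m and y of probe_mid in the frame of tray between -0.13 and 0.13 m and x of tray_far in the frame of probe_mid above 0.03 m and x of spatula_mid in the frame of tray between -0.022 and 0.022 m and z of spatula_mid in the frame of tray between 0.014 and 0.0215 m and y of spatula_mid in the frame of tray between -0.13 and 0.13 m and x of tray_far in the frame of spatula_mid above 0.03 m and x of fork_mid in the frame of tray between -0.022 and 0.022 m and z of fork_mid in the frame of tray between 0.014 and 0.0215 m and y of fork_mid in the frame of tray between -0.13 and 0.13 m and x of tray_far in the frame of fork_mid above 0.03 m and x of key_mid in the frame of tray between -0.022 and 0.022 m and z of key_mid in the frame of tray between 0.014 and 0.0215 m and y of key_mid in the frame of tray between -0.13 and 0.13 m and x of tray_far in the frame of key_mid above 0.03 m and x of mirror_mid in the frame of tray between -0.022 and 0.022 m and z of mirror_mid in the frame of tray between 0.014 and 0.0215 m and y of mirror_mid in the frame of tray between -0.13 and 0.13 m and x of tray_far in the frame of mirror_mid above 0.03 m and ((angle between probe_mid's own z axis and vertical below 0.8 rad and y of forceps_mid in the frame of probe_mid below -0.025 m) or (angle between probe_mid's own z axis and vertical above 2.3 rad and y of forceps_mid in the frame of probe_mid above 0.025 m)) and ((angle between spatula_mid's own z axis and vertical below 0.8 rad and y of forceps_mid in the frame of spatula_mid below -0.025 m) or (angle between spatula_mid's own z axis and vertical above 2.3 rad and y of forceps_mid in the frame of spatula_mid above 0.025 m)) and ((angle between fork_mid's own z axis and vertical below 0.8 rad and y of forceps_mid in the frame of fork_mid below -0.025 m) or (angle between fork_mid's own z axis and vertical above 2.3 rad and y of forceps_mid in the frame of fork_mid above 0.025 m)) and ((angle between key_mid's own z axis and vertical below 0.8 rad and y of forceps_mid in the frame of key_mid below -0.025 m) or (angle between key_mid's own z axis and vertical above 2.3 rad and y of forceps_mid in the frame of key_mid above 0.025 m)) and ((angle between mirror_mid's own z axis and vertical below 0.8 rad and y of forceps_mid in the frame of mirror_mid below -0.025 m) or (angle between mirror_mid's own z axis and vertical above 2.3 rad and y of forceps_mid in the frame of mirror_mid above 0.025 m)) and ((angle between spatula_mid's own z axis and vertical below 0.8 rad and y of probe_mid in the frame of spatula_mid below -0.025 m) or (angle between spatula_mid's own z axis and vertical above 2.3 rad and y of probe_mid in the frame of spatula_mid above 0.025 m)) and ((angle between fork_mid's own z axis and vertical below 0.8 rad and y of probe_mid in the frame of fork_mid below -0.025 m) or (angle between fork_mid's own z axis and vertical above 2.3 rad and y of probe_mid in the frame of fork_mid above 0.025 m)) and ((angle between key_mid's own z axis and vertical below 0.8 rad and y of probe_mid in the frame of key_mid below -0.025 m) or (angle between key_mid's own z axis and vertical above 2.3 rad and y of probe_mid in the frame of key_mid above 0.025 m)) and ((angle between mirror_mid's own z axis and vertical below 0.8 rad and y of probe_mid in the frame of mirror_mid below -0.025 m) or (angle between mirror_mid's own z axis and vertical above 2.3 rad and y of probe_mid in the frame of mirror_mid above 0.025 m)) and ((angle between fork_mid's own z axis and vertical below 0.8 rad and y of spatula_mid in the frame of fork_mid below -0.025 m) or (angle between fork_mid's own z axis and vertical above 2.3 rad and y of spatula_mid in the frame of fork_mid above 0.025 m)) and ((angle between key_mid's own z axis and vertical below 0.8 rad and y of spatula_mid in the frame of key_mid below -0.025 m) or (angle between key_mid's own z axis and vertical above 2.3 rad and y of spatula_mid in the frame of key_mid above 0.025 m)) and ((angle between mirror_mid's own z axis and vertical below 0.8 rad and y of spatula_mid in the frame of mirror_mid below -0.025 m) or (angle between mirror_mid's own z axis and vertical above 2.3 rad and y of spatula_mid in the frame of mirror_mid above 0.025 m)) and ((angle between key_mid's own z axis and vertical below 0.8 rad and y of fork_mid in the frame of key_mid below -0.025 m) or (angle between key_mid's own z axis and vertical above 2.3 rad and y of fork_mid in the frame of key_mid above 0.025 m)) and ((angle between mirror_mid's own z axis and vertical below 0.8 rad and y of fork_mid in the frame of mirror_mid below -0.025 m) or (angle between mirror_mid's own z axis and vertical above 2.3 rad and y of fork_mid in the frame of mirror_mid above 0.025 m)) and ((angle between mirror_mid's own z axis and vertical below 0.8 rad and y of key_mid in the frame of mirror_mid below -0.025 m) or (angle between mirror_mid's own z axis and vertical above 2.3 rad and y of key_mid in the frame of mirror_mid above 0.025 m)) and linear speed of each of forceps, probe, spatula, fork, key, mirror below 0.02 m/s and contact force between each of forceps, probe, spatula, fork, key, mirror and the fingers below 0.05 N); the robot touches nothing.
It fails at once if a bystander is shifted by more than 40 mm or tipped over (distance of any of jar, dish, coupling, carton from where it was at the start of the episode above 0.04 m or angle between any of jar, dish, coupling, carton's own z axis and vertical above 0.6 rad).
Of forceps, probe, spatula, fork, key, mirror only 4 to 6 are there at a start; the rules pass over those that are not, and their reading is None.
At some moment in a run one of forceps, probe, spatula, fork, key, mirror may be knocked a few centimetres aside while the robot is not near it.
Once in a run the grip may slacken for a moment while it holds something.
It also fails if it takes over 210 s, if anything falls off the work surface, if the arm or the gripper's body presses on something with over 40 N, if the wrist force passes 120 N, or if a joint passes its speed limit or range.

## Working session

There is one attempt and no reset: what is moved stays moved. The work goes in short steps, Python scripts to look and compute and a tool call to move; the robot and the scene stay as the last step left them, time stands still between calls to the robot, and variables do not carry over. Pictures are saved under pics/ and viewed, about 12 in all and at most 16, crops included, and the job is handed in when it is done.

Besides the shell and the picture viewer there is one more tool, called as a command line: name --pt "numbers of a row" for each row, then --argument value for the rest. step_arm: Moves the arm, as the interface text tells. Its arguments: {"type":"object","properties":{"steps":{"type":"array"},"claw":{"type":"number"}},"required":["steps"]}

```bash
ls; mkdir -p pics
cat > h.py <<'E'
import numpy as np, cv2
from plant import state, grab_frame, camera_params, job_done, boxes_of
def shot(n,fn=None):
    im,d=grab_frame(n)
    np.savez(f'pics/{n}.npz',im=im,d=d)
    if fn: cv2.imwrite('pics/'+fn,im[:,:,::-1])
    return im,d
def world(n,d):
    c=camera_params(n);K=np.array(c['mtx']);E=np.array(c['extrinsics'])
    v,u=np.mgrid[0:d.shape[0],0:d.shape[1]]
    P=np.stack([(u-K[0,2])/K[0,0]*d,(v-K[1,2])/K[1,1]*d,d],-1)
    return P@E[:3,:3].T+E[:3,3]
def proj(n,p):
    c=camera_params(n);K=np.array(c['mtx']);E=np.array(c['extrinsics'])
    q=E[:3,:3].T@(np.array(p)-E[:3,3]);q=K@q;return q[:2]/q[2]
E
python3 - <<'E'
from h import *
for n in ('top','side'):
    im,d=shot(n,n+'0.png'); print(n,np.round(camera_params(n)['extrinsics'],3).tolist(),np.round(camera_params(n)['mtx'],1).tolist())
    for l in ['tray','gate','knob','forceps','probe','spatula','fork','key','mirror','jar','dish','coupling','carton']:
        W=world(n,d)
        for b in boxes_of(n,l):
            x,y,w,h=b['box'];c=(int(y+h/2),int(x+w/2))
            if b['p']>.3: print(n,l,np.round(b['box']).tolist(),round(b['p'],2),np.round(W[c],3).tolist())
print(state())
E
```

```text
pics
top [[0.017, -0.986, 0.169, 0.322], [-1.0, -0.015, 0.012, 0.045], [-0.009, -0.169, -0.986, 1.186], [0.0, 0.0, 0.0, 1.0]] [[426.8, 0.0, 271.2], [0.0, 426.8, 208.8], [0.0, 0.0, 1.0]]
top tray [248.0, 150.0, 117.0, 76.0] 0.59 [0.585, -0.038, 0.007]
top gate [398.0, 204.0, 60.0, 46.0] 0.98 [0.476, -0.366, 0.03]
top knob [440.0, 225.0, 12.0, 12.0] 0.58 [0.457, -0.386, 0.107]
top knob [161.0, 196.0, 53.0, 22.0] 0.44 [0.527, 0.295, 0.013]
top forceps [184.0, 246.0, 23.0, 12.0] 0.51 [0.402, 0.263, 0.014]
top forceps [377.0, 156.0, 18.0, 14.0] 0.51 [0.653, -0.256, 0.046]
top probe [164.0, 270.0, 49.0, 7.0] 0.7 [0.342, 0.283, 0.012]
top spatula [162.0, 196.0, 57.0, 18.0] 0.94 [0.53, 0.286, 0.014]
top fork [102.0, 270.0, 27.0, 56.0] 0.96 [0.272, 0.477, 0.012]
top fork [161.0, 182.0, 54.0, 9.0] 0.85 [0.586, 0.296, 0.01]
top fork [143.0, 124.0, 40.0, 36.0] 0.64 [0.715, 0.377, 0.008]
top fork [171.0, 269.0, 42.0, 8.0] 0.34 [0.342, 0.275, 0.012]
top key [160.0, 222.0, 56.0, 16.0] 0.65 [0.46, 0.289, 0.009]
top key [379.0, 153.0, 18.0, 19.0] 0.59 [0.653, -0.259, 0.045]
top jar [334.0, 245.0, 21.
[... 1842 characters left out ...]
004]
{'time': 1.4, 'joint_pos': array([ 1.21400504e+00,  5.27288059e-02,  1.61288738e+00, -1.04783067e-05,
        1.47598931e+00, -1.18977075e-01]), 'joint_vel': array([ 0.00218445,  0.00058139,  0.00176933,  0.00048693,  0.00052015,
       -0.00038372]), 'joint_efforts': array([-1.28982183e-04, -3.93667746e+01, -3.70457804e+01, -1.17480872e-04,
        4.89921804e-04, -5.30762250e-06]), 'tool_pos': array([0.14722167, 0.6074015 , 0.20089324]), 'tool_rot': array([ 3.55511560e-06,  1.18626610e-01,  9.92938934e-01, -7.47144509e-06]), 'contact_force': array([-0.22456514, -0.03768426,  0.44608102]), 'ft_torque': array([-0.01564661,  0.02417654,  0.01816256]), 'gripper_width': 1.0012861936958326}
```

Run:
```python
import cv2
a=cv2.imread('pics/top0.png')
cv2.imwrite('pics/a.png',cv2.resize(a[110:340,90:240],None,fx=4,fy=4,interpolation=2)[:, :][:600*2][::1][:920] if 0 else cv2.resize(a[115:335,90:230],None,fx=2.7*1,fy=2.7,interpolation=2))
b=cv2.resize(a[140:290,240:470],None,fx=3.4,fy=3.4,interpolation=2);cv2.imwrite('pics/b.png',b)
```

```text
(no output)
```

View pics/top0.png

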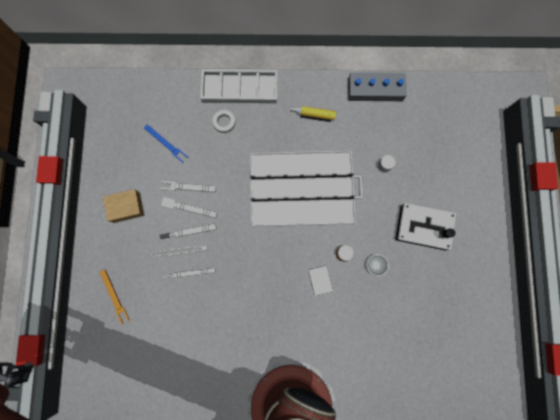

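View pics/a.png

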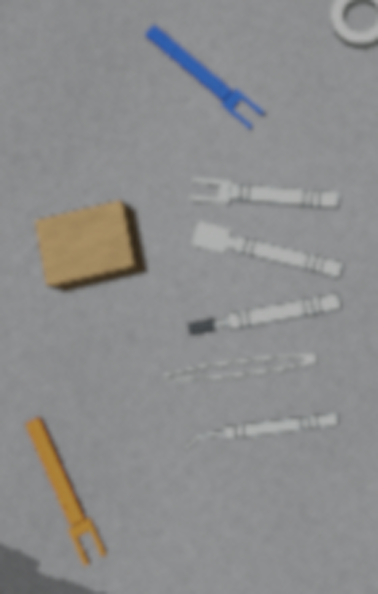

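View pics/b.png

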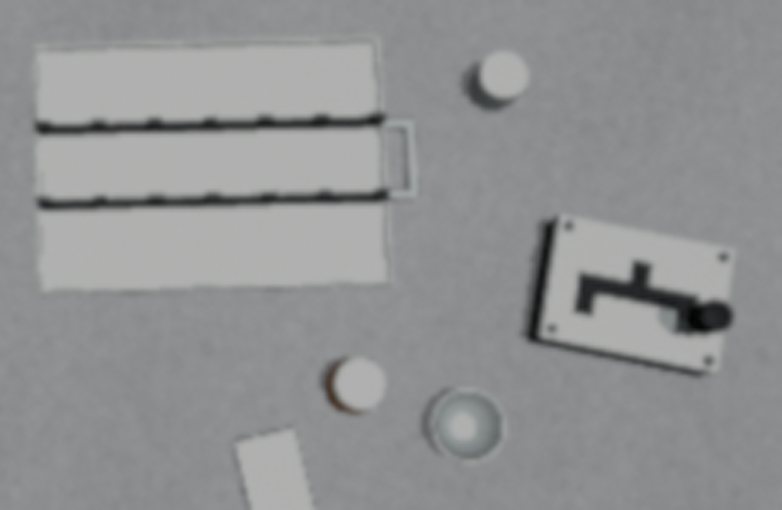

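The top view shows five instruments on the bench:
- fork: (187,187)
- spatula: (190,207)
- key: (187,231), with the dark socket
- forceps: (180,251)
- probe: (190,272)

There is no mirror. The blue fork (165,143) and orange fork (114,296) are decoys. All working ends point left (+y). The tray is at (302,188) with its loop at (357,187), on the right (-y). The gate is at (428,227) with the knob in PARK at (447,232). Next I'll measure the poses.

```bash
cat >> h.py <<'E'
BX={'fork':(155,178,220,195),'spatula':(155,194,220,219),'key':(155,221,220,241),'forceps':(145,243,212,259),'probe':(155,265,220,281)}
def onplane(n,uv,z):
    c=camera_params(n);K=np.array(c['mtx']);E=np.array(c['extrinsics'])
    uv=np.atleast_2d(uv).astype(float)
    r=np.c_[(uv[:,0]-K[0,2])/K[0,0],(uv[:,1]-K[1,2])/K[1,1],np.ones(len(uv))]@E[:3,:3].T
    return E[:3,3]+r*((z-E[2,3])/r[:,2])[:,None]
def inst(im,box,z=0.012,thr=28,n='top'):
    "axis ends of the thing in the box: (tail, tip, yaw deg of axis towards +y/-x end)"
    x0,y0,x1,y1=box; s=im[y0:y1,x0:x1].astype(int).sum(2)/3; bg=np.median(s)
    v,u=np.nonzero(abs(s-bg)>thr); P=onplane(n,np.c_[u+x0,v+y0],z)[:,:2]
    w=np.abs(s-bg)[v,u]
    m=np.average(P,axis=0,weights=w); C=np.cov((P-m).T,aweights=w); a=np.linalg.eigh(C)[1][:,1]
    return P,m,a,w
E
python3 - <<'E'
from h import *
D=np.load('pics/top.npz');im,d=D['im'],D['d'];W=world('top',d)
for k,b in BX.items():
    P,m,a,w=inst(im,b)
    if a[1]<0:a=-a
    t=(P-m)@a
    print(k,len(P),m.round(4),'yaw',np.degrees(np.arctan2(a[1],a[0])).round(1),'ends',np.round([t.min(),t.max()],3),'len',np.ptp(t).round(3))
    x0,y0,x1,y1=b;Z=W[y0:y1,x0:x1,2];print('  zmax',np.percentile(Z,[50,99]).round(4))
# gate top
M=((abs(W[...,2]-.042)<.008)&(W[...,1]<-.28)&(W[...,1]>-.47)&(W[...,0]>.38)&(W[...,0]<.57)).astype(np.uint8)
P=W[M>0][:,:2].astype(np.float32);print('gate',cv2.minAreaRect(P),np.median(W[M>0][:,2]))
K=(W[...,2]>.1)&(W[...,1]<-.3)&(W[...,1]>-.5)&(W[...,0]>.38)&(W[...,0]<.55);print('knob top',W[K].mean(0),K.sum(),np.ptp(W[K],axis=0))
# tray: outline from bright + bars
g=im.astype(int).sum(2)/3
for name,(x0,y0,x1,y1) in {'bar far':(246,170,358,184),'bar near':(246,192,358,205)}.items():
    v,u=np.nonzero(g[y0:y1,x0:x1]<90);Q=onplane('top',np.c_[u+x0,v+y0],.012)[:,:2]
    m=Q.mean(0);a=np.linalg.eigh(np.cov((Q-m).T))[1][:,1];a*=np.sign(a[1]);t=(Q-m)@a
    print(name,m.round(4),np.degrees(np.arctan2(a[1],a[0])).round(2),t.min().round(3),t.max().round(3),(m+a*(t.min()+t.max())/2).round(4))
S=((g>140)).astype(np.uint8);S[:, :240]=0;S[:,358:]=0;S[:145]=0;S[235:]=0
S=cv2.morphologyEx(S,3,np.ones((15,15),np.uint8))
v,u=np.nonzero(cv2.morphologyEx(S,2,np.ones((5,5),np.uint8)));print('tray',cv2.minAreaRect(onplane('top',np.c_[u,v],.005)[:,:2].astype(np.float32)))
for y in (200,): print('table z',np.median(W[285:330,150:300,2]))
E
```

```text
fork 46 [0.5822 0.2811] yaw 86.9 ends [-0.057  0.059] len 0.116
  zmax [0.0012 0.0162]
spatula 110 [0.529  0.3144] yaw 76.4 ends [-0.099  0.05 ] len 0.149
  zmax [0.001  0.0157]
key 111 [0.4505 0.3201] yaw 101.9 ends [-0.103  0.047] len 0.15
  zmax [0.0009 0.0161]
forceps 2 [0.4124 0.2423] yaw 2.5 ends [-0.001  0.001] len 0.003
  zmax [0.0005 0.0163]
probe 33 [0.3442 0.2707] yaw 98.1 ends [-0.056  0.051] len 0.107
  zmax [0.0007 0.0158]
gate ((0.47948193550109863, -0.3627992272377014), (0.14217188954353333, 0.10171721130609512), 79.31194305419922) 0.042126581516960804
knob top [ 0.45371831 -0.39584702  0.10789114] 84 [0.0227014  0.02337549 0.01199919]
bar far [ 0.6174 -0.026 ] 92.25 -0.142 0.144 [ 0.6174 -0.025 ]
bar near [ 0.5537 -0.029 ] 92.22 -0.141 0.145 [ 0.5536 -0.0267]
tray ((0.5831696391105652, -0.017833486199378967), (0.25782811641693115, 0.33681994676589966), 0.7787157893180847)
table z -0.00010534993518152014
```

```bash
cat >> h.py <<'E'
def handles(W,reg,zt=.005,tail=None):
    "fit of raised points in world region (x0,x1,y0,y1); axis towards +y"
    M=(W[...,2]>zt)&(W[...,2]<.03)&(W[...,0]>reg[0])&(W[...,0]<reg[1])&(W[...,1]>reg[2])&(W[...,1]<reg[3])
    n,L,S,_=cv2.connectedComponentsWithStats(cv2.dilate(M.astype(np.uint8),np.ones((3,3),np.uint8)),connectivity=8)
    out=[]
    for i in range(1,n):
        Q=W[(L==i)&M][:,:2]
        if len(Q)<25: continue
        m=Q.mean(0);a=np.linalg.eigh(np.cov((Q-m).T))[1][:,1];a=a*np.sign(a[1]);t=(Q-m)@a
        out.append((len(Q),m,a,t.min(),t.max()))
    return out
def refit(W,reg,names=None):
    for n,m,a,t0,t1 in handles(W,reg):
        tail=m+a*t0
        print(n,'len',round(t1-t0,3),'tail',tail.round(4),'tip',(m+a*t1).round(4),'mid(tail+75)',(tail+.075*a).round(4),'yaw',np.degrees(np.arctan2(a[1],a[0])).round(1))
E
python3 - <<'E'
from h import *
for n in('top','side'):
    D=np.load(f'pics/{n}.npz');W=world(n,D['d']);print(n);refit(W,(.3,.62,.15,.4))
    M=(W[...,2]>.005)&(W[...,0]>.28)&(W[...,0]<.64)&(W[...,1]>.15)&(W[...,1]<.42)
    if n=='top':cv2.imwrite('pics/m.png',cv2.resize(np.hstack([(M*255).astype(np.uint8)[160:290,140:230],D['im'][160:290,140:230].mean(2).astype(np.uint8)]),None,fx=4,fy=4,interpolation=0))
E
```

```text
top
313 len 0.167 tail [0.5784 0.2122] tip [0.5898 0.3788] mid(tail+75) [0.5835 0.287 ] yaw 86.1
363 len 0.182 tail [0.5053 0.2129] tip [0.548  0.3903] mid(tail+75) [0.5228 0.2858] yaw 76.5
316 len 0.157 tail [0.4723 0.2126] tip [0.4422 0.3663] mid(tail+75) [0.4579 0.2862] yaw 101.1
170 len 0.154 tail [0.4135 0.2344] tip [0.3924 0.3872] mid(tail+75) [0.4032 0.3087] yaw 97.8
216 len 0.159 tail [0.3538 0.2065] tip [0.3306 0.3637] mid(tail+75) [0.3428 0.2807] yaw 98.4
side
196 len 0.17 tail [0.5763 0.2181] tip [0.5899 0.3877] mid(tail+75) [0.5823 0.2929] yaw 85.4
116 len 0.16 tail [0.4105 0.2341] tip [0.39   0.3923] mid(tail+75) [0.4009 0.3085] yaw 97.4
233 len 0.172 tail [0.5026 0.2047] tip [0.5418 0.3721] mid(tail+75) [0.5197 0.2777] yaw 76.8
218 len 0.172 tail [0.4716 0.2082] tip [0.4392 0.3773] mid(tail+75) [0.4575 0.2818] yaw 100.9
143 len 0.161 tail [0.3515 0.212 ] tip [0.3278 0.3708] mid(tail+75) [0.3404 0.2862] yaw 98.5
```

View pics/m.png

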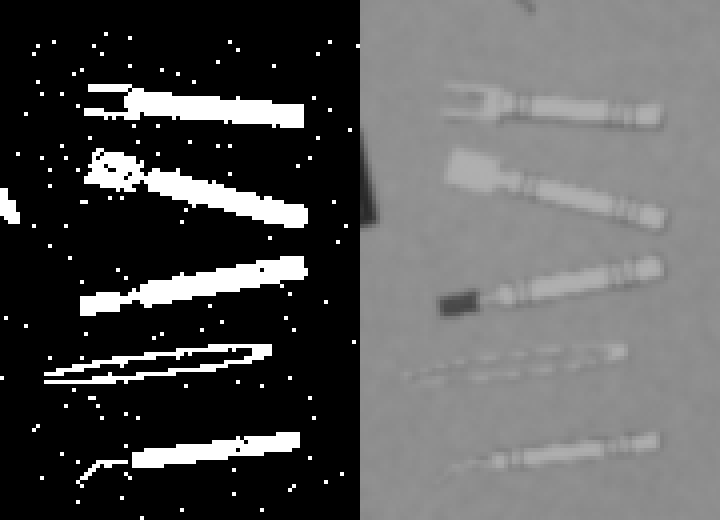

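Five instruments confirmed, and their sizes and heights fit. I'll write a small planner that prints rows, then do the lever first.

```bash
cat > plan.py <<'E'
import sys
from h import *
def pose():
    s=state();w,x,y,z=s['tool_rot']
    yaw=np.degrees(np.arctan2(1-2*(x*x+z*z),2*(x*y-w*z)))
    return np.array([*s['tool_pos']*1000,yaw]),s
def rows(p,targets,step=46,turn=8.5):
    "p,targets: x y z mm, yaw of tool y in deg (turns about tool z are minus the world yaw)"
    out=[]
    p=np.array(p,float)
    for t in targets:
        t=np.array(t,float);d=t-p;n=max(1,int(np.ceil(np.linalg.norm(d[:3])/step)),int(np.ceil(abs(d[3])/turn)))
        for i in range(n):
            rem=(t-p)/(n-i);a=np.radians(p[3]);yv=np.array([np.cos(a),np.sin(a)]);xv=np.array([-yv[1],yv[0]])
            # tool z down: x = y cross z
            xv=np.cross([*yv,0],[0,0,-1])[:2]
            r=[round(rem[:2]@xv),round(rem[:2]@yv),round(-rem[2]),round(-rem[3],1)]
            out.append(r);p[:2]+=r[0]*xv+r[1]*yv;p[2]-=r[2];p[3]-=r[3]
        out.append('|')
    return out,p
if __name__=='__main__':
    p,s=pose();print('now',p.round(1),'q6',s['joint_pos'][5].round(2),'F',s['contact_force'].round(1),'w',round(s['gripper_width'],3))
    if len(sys.argv)>1:
        r,e=rows(p,eval(sys.argv[1]));print(str(r).replace("'|'",'|'),'->',e.round(1))
E
python3 plan.py '[(430,150,200,30),(454,-398,180,-10.7),(454,-398,130,-10.7)]'
```

```text
now [147.2 607.4 200.9  76.4] q6 -0.12 F [-0.2 -0.   0.4] w 1.001
[[-32, -31, 0, np.float64(3.9)], [-34, -29, 0, np.float64(3.9)], [-36, -27, 0, np.float64(3.9)], [-38, -24, 0, np.float64(3.9)], [-39, -22, 0, np.float64(3.8)], [-40, -19, 0, np.float64(3.9)], [-42, -16, 0, np.float64(3.8)], [-43, -14, 0, np.float64(3.9)], [-44, -11, 0, np.float64(3.8)], [-44, -8, 0, np.float64(3.9)], [-44, -5, 0, np.float64(3.8)], [-45, -1, 1, np.float64(3.9)], |, [-41, -21, 2, np.float64(3.4)], [-42, -19, 2, np.float64(3.4)], [-43, -16, 2, np.float64(3.4)], [-44, -14, 2, np.float64(3.4)], [-44, -11, 1, np.float64(3.4)], [-45, -8, 2, np.float64(3.4)], [-45, -6, 1, np.float64(3.4)], [-46, -3, 2, np.float64(3.4)], [-45, 0, 1, np.float64(3.4)], [-46, 2, 2, np.float64(3.4)], [-45, 5, 1, np.float64(3.3)], [-45, 8, 2, np.float64(3.4)], |, [0, 0, 25, np.float64(-0.0)], [0, 0, 25, np.float64(-0.0)], |] -> [ 453.7 -398.1  129.9  -10.7]
```

step_arm --pt "-32 -31 0 3.9" --pt "-34 -29 0 3.9" --pt "-36 -27 0 3.9" --pt "-38 -24 0 3.9" --pt "-39 -22 0 3.8" --pt "-40 -19 0 3.9" --pt "-42 -16 0 3.8" --pt "-43 -14 0 3.9" --claw 100

```text
time: 2.2
tool_pos: [0.3378, 0.2953, 0.2008]
tool_rot: [0.001, 0.385, 0.923, 0.002]
contact_force: [1.4, 0.6, -0.0]
gripper_width: 1.004
```

step_arm --pt "-44 -11 0 3.8" --pt "-44 -8 0 3.9" --pt "-44 -5 0 3.8" --pt "-45 -1 1 3.9" --pt "-41 -21 2 3.4" --pt "-42 -19 2 3.4" --pt "-43 -16 2 3.4" --pt "-44 -14 2 3.4"

```text
time: 3.0
tool_pos: [0.4375, -0.0572, 0.1941]
tool_rot: [0.004, 0.612, 0.791, 0.005]
contact_force: [-0.3, -0.0, 1.1]
gripper_width: 1.003
```

step_arm --pt "-44 -11 1 3.4" --pt "-45 -8 2 3.4" --pt "-45 -6 1 3.4" --pt "-46 -3 2 3.4" --pt "-45 0 1 3.4" --pt "-46 2 2 3.4"

```text
time: 3.6
tool_pos: [0.4366, -0.3433, 0.186]
tool_rot: [0.006, 0.748, 0.664, 0.007]
contact_force: [0.4, -0.0, 0.2]
gripper_width: 0.998
```

```bash
sed -i 's/round(-rem\[3\],1)/float(round(-rem[3],1))/' plan.py; python3 plan.py '[(454,-398,180,-10.7),(454,-398,120,-10.7)]'
```

```text
now [ 436.6 -343.3  186.    -6.8] q6 -0.69 F [ 0.4 -0.   0.2] w 0.998
[[-26, 12, 3, 1.9], [-26, 13, 3, 2.0], |, [0, 0, 30, -0.0], [0, 0, 30, -0.0], |] -> [ 454.3 -398.2  120.   -10.7]
```

step_arm --pt "-26 12 3 1.9" --pt "-26 13 3 2.0" --pt "0 0 30 0" --pt "0 0 30 0" --pt "0 0 0 0" --pt "0 0 23 0" --pt "0 0 23 0" --pt "0 0 0 0"

```text
time: 4.4
tool_pos: [0.4569, -0.4106, 0.0764]
tool_rot: [0.01, 0.774, 0.633, 0.007]
contact_force: [-0.9, -0.2, -0.8]
gripper_width: 1.003
```

step_arm --pt "0 0 0 0" --pt "0 0 0 0" --pt "0 0 0 0" --pt "0 0 0 0" --pt "0 0 0 0" --pt "0 0 0 0" --pt "0 0 0 0" --claw 10

```text
time: 5.1
tool_pos: [0.4603, -0.4137, 0.0858]
tool_rot: [0.016, 0.774, 0.633, 0.007]
contact_force: [0.2, -0.0, 0.0]
gripper_width: 0.101
```

```bash
python3 plan.py
```

```text
now [ 460.3 -413.7   85.8  -11.4] q6 -0.66 F [ 0.2 -0.   0. ] w 0.101
```

```bash
python3 - <<'E'
from h import *
im,d=shot('side','s1.png');cv2.imwrite('pics/s1c.png',cv2.resize(im[300:420,200:360],None,fx=4,fy=4)[:,:,::-1])
s=state();print(s['tool_pos'],s['contact_force'],s['joint_vel'].round(3),s['time'])
E
sleep 0; python3 plan.py
```

```text
[ 0.46032369 -0.41367863  0.08576145] [-0.70245589  1.09381506  0.85460277] [-0.     0.005  0.002 -0.001 -0.001 -0.   ] 5.15
now [ 460.3 -413.7   85.8  -11.4] q6 -0.66 F [-0.7  1.1  0.9] w 0.104
```

View pics/s1c.png

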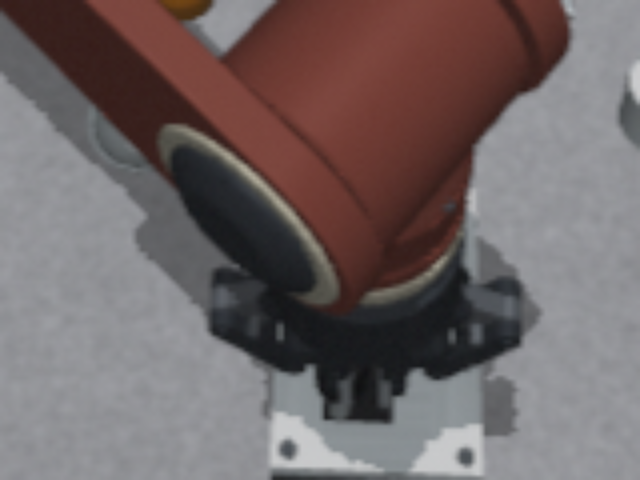

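step_arm --pt "0 0 0 0" --pt "0 0 0 0" --pt "0 0 0 0" --pt "0 0 -20 0" --pt "0 0 -25 0" --pt "0 0 -15 0" --pt "0 0 0 0" --claw 100

```text
time: 5.85
tool_pos: [0.4574, -0.4117, 0.1452]
tool_rot: [0.013, 0.774, 0.633, 0.007]
contact_force: [0.3, -0.4, 0.3]
gripper_width: 0.999
```

```bash
python3 plan.py '[(410,-300,150,-10.7)]'
```

```text
now [ 457.4 -411.7  145.2  -11.4] q6 -0.66 F [ 0.3 -0.4  0.3] w 0.999
[[33, -23, -2, -0.2], [34, -23, -1, -0.3], [33, -22, -2, -0.2], |] -> [ 410.1 -300.3  150.2  -10.7]
```

step_arm --pt "33 -23 -2 0" --pt "34 -23 -1 0" --pt "33 -22 -2 0" --pt "30 0 0 0" --pt "0 0 0 0"

```text
time: 6.35
tool_pos: [0.4134, -0.2661, 0.1418]
tool_rot: [0.01, 0.775, 0.632, 0.007]
contact_force: [0.8, 0.0, 0.4]
gripper_width: 1.002
```

```bash
cat > knob.py <<'E'
from h import *
for n in('top','side'):
    im,d=shot(n);W=world(n,d)
    K=(W[...,2]>.1)&(W[...,2]<.116)&(W[...,1]<-.3)&(W[...,1]>-.5)&(W[...,0]>.38)&(W[...,0]<.55)&(im.max(2)<70)
    k,L,S,C=cv2.connectedComponentsWithStats(K.astype(np.uint8))
    for i in range(1,k):
        if S[i,4]>15:
            Q=W[L==i]; print(n,S[i,4],Q.mean(0).round(4),((Q.max(0)+Q.min(0))/2).round(4),np.ptp(Q,axis=0).round(3))
E
python3 knob.py; python3 plan.py
```

```text
side 152 [ 0.4511 -0.3972  0.1081] [ 0.4512 -0.3964  0.1065] [0.024 0.022 0.012]
now [ 413.4 -268.5  142.2  -11.7] q6 -0.53 F [ 0.3  0.1 -0.1] w 1.001
```

```bash
python3 plan.py '[(453,-397,142,-11)]'
```

```text
now [ 413.4 -268.5  142.2  -11.7] q6 -0.53 F [ 0.3  0.1 -0.1] w 1.001
[[-39, 22, 0, -0.2], [-40, 21, 0, -0.2], [-39, 21, 0, -0.3], |] -> [ 452.6 -396.8  142.2  -11. ]
```

step_arm --pt "-39 22 0 0" --pt "-38 21 0 0" --pt "-20 11 0 0" --pt "-10 6 0 0" --pt "0 0 0 0" --pt "0 0 0 0"

```text
time: 7.05
tool_pos: [0.4498, -0.3927, 0.1397]
tool_rot: [0.009, 0.776, 0.63, 0.006]
contact_force: [-0.3, 1.0, 1.2]
gripper_width: 1.002
```

```bash
python3 plan.py '[(453,-397,142,-11)]'
```

```text
now [ 449.8 -392.7  139.7  -11.8] q6 -0.64 F [-0.3  1.   1.2] w 1.002
[[-4, 4, -2, -0.8], |] -> [ 452.9 -397.4  141.7  -11. ]
```

step_arm --pt "-4 4 0 0" --pt "0 0 20 0" --pt "0 0 20 0" --pt "0 0 15 0" --pt "0 0 7 0" --pt "0 0 0 0"

```text
time: 7.65
tool_pos: [0.4552, -0.3953, 0.0772]
tool_rot: [0.01, 0.775, 0.632, 0.006]
contact_force: [0.1, -0.1, -0.4]
gripper_width: 0.999
```

```bash
python3 plan.py '[(453,-397,75,-11)]'
```

```text
now [ 455.2 -395.3   77.2  -11.6] q6 -0.65 F [ 0.1 -0.1 -0.4] w 0.999
[[-2, -2, 2, -0.6], |] -> [ 452.8 -396.8   75.2  -11. ]
```

step_arm --pt "-2 -2 1 0" --pt "0 0 0 0" --pt "0 0 0 0" --pt "0 0 0 0" --pt "0 0 0 0" --pt "0 0 0 0" --pt "0 0 0 0" --claw 10

```text
time: 8.35
tool_pos: [0.4542, -0.3986, 0.08]
tool_rot: [0.013, 0.775, 0.632, 0.006]
contact_force: [0.3, -0.2, -0.1]
gripper_width: 0.099
```

```bash
python3 plan.py
```

```text
now [ 454.2 -398.6   80.   -11.6] q6 -0.65 F [ 0.3 -0.2 -0.1] w 0.099
```

Run:
```python
from h import *
im,d=shot('side');im2,d2=shot('top')
a=cv2.resize(im[320:420,220:340],None,fx=3.3,fy=4);b=cv2.resize(im2[185:285,380:500],None,fx=3.3,fy=4)
cv2.imwrite('pics/s2c.png',np.hstack([a,b])[:,:,::-1])
print(proj('side',[.454,-.3986,.08]),proj('side',[.453,-.397,.109]))
```

```text
[286.9762707  395.12149009] [286.62877057 388.89376825]
```

View pics/s2c.png

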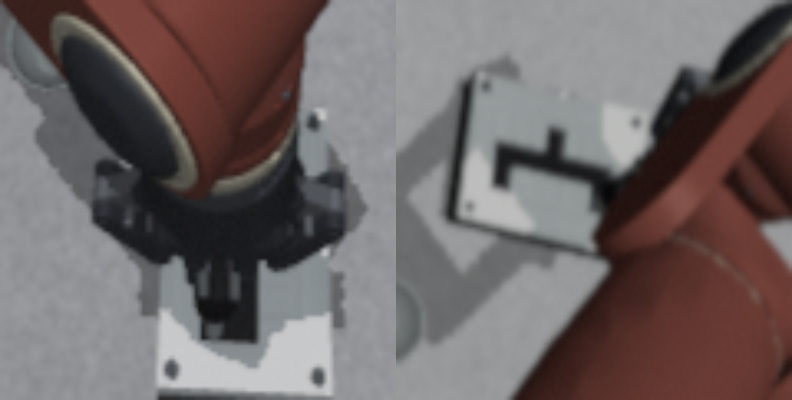

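Run:
```python
from h import *
D=np.load('pics/side.npz');W=world('side',D['d'])
for u in (280,283,285,288,291):
    print(u,[tuple((W[v,u]*1000).round().astype(int).tolist()) for v in range(380,406,3)])
```

```text
280 [(434, -430, 251), (438, -410, 183), (439, -406, 155), (440, -402, 128), (440, -400, 106), (441, -400, 91), (443, -389, 39), (442, -395, 42), (441, -401, 43)]
283 [(438, -432, 255), (445, -399, 148), (445, -404, 148), (445, -406, 137), (445, -406, 122), (445, -406, 107), (446, -404, 85), (447, -398, 48), (447, -398, 30)]
285 [(441, -432, 255), (452, -386, 109), (451, -392, 112), (450, -396, 107), (449, -402, 110), (448, -407, 108), (449, -406, 90), (450, -400, 54), (451, -400, 34)]
288 [(446, -433, 254), (457, -388, 111), (457, -391, 106), (455, -397, 108), (455, -403, 108), (454, -407, 106), (454, -406, 88), (458, -393, 28), (457, -398, 27)]
291 [(451, -432, 252), (456, -414, 185), (457, -410, 160), (458, -409, 140), (459, -408, 124), (460, -404, 93), (465, -389, 29), (464, -394, 29), (463, -400, 29)]
```

step_arm --pt "0 0 0 0" --pt "0 0 0 0" --pt "0 0 0 0" --pt "0 0 0 0" --claw 0

```text
time: 8.85
tool_pos: [0.4541, -0.3984, 0.0797]
tool_rot: [0.013, 0.775, 0.632, 0.006]
contact_force: [-0.1, -0.1, 1.0]
gripper_width: -0.002
```

```bash
python3 plan.py;  python3 - <<'E'
from h import *
D=shot('side');W=world('side',D[1])
for u in range(274,300,2):
    print(u,[tuple((W[v,u]*1000).round().astype(int).tolist()) for v in (389,392,395)])
E
```

```text
now [ 454.1 -398.4   79.7  -11.6] q6 -0.65 F [-0.1 -0.1  1. ] w -0.002
274 [(434, -371, 41), (433, -377, 42), (432, -382, 41)]
276 [(438, -372, 42), (437, -378, 43), (436, -383, 42)]
278 [(442, -373, 43), (441, -378, 43), (440, -384, 43)]
280 [(440, -401, 125), (440, -400, 107), (441, -400, 92)]
282 [(443, -402, 127), (444, -401, 110), (444, -403, 99)]
284 [(446, -407, 140), (446, -406, 123), (447, -406, 106)]
286 [(449, -408, 141), (450, -407, 124), (450, -407, 107)]
288 [(453, -408, 140), (454, -406, 120), (454, -407, 107)]
290 [(456, -409, 141), (457, -409, 126), (458, -406, 100)]
292 [(461, -405, 127), (463, -399, 93), (468, -383, 28)]
294 [(464, -405, 127), (472, -379, 30), (472, -384, 28)]
296 [(478, -373, 28), (476, -379, 30), (476, -384, 26)]
298 [(482, -374, 28), (481, -379, 27), (479, -385, 29)]
```

step_arm --pt "0 4 0 0" --pt "0 4 0 0" --pt "0 4 0 0" --pt "0 0 0 0"

```text
time: 9.3
tool_pos: [0.4671, -0.4011, 0.0801]
tool_rot: [0.013, 0.775, 0.632, 0.006]
contact_force: [0.1, -0.2, 0.1]
gripper_width: 0.0
```

```bash
python3 plan.py
python3 - <<'E'
from h import *
im,d=shot('side');W=world('side',d)
cv2.imwrite('pics/s3c.png',cv2.resize(im[340:420,240:340],None,fx=7,fy=7,interpolation=2)[:,:,::-1])
E
```

```text
now [ 467.1 -401.1   80.1  -11.6] q6 -0.64 F [ 0.1 -0.2  0.1] w 0.0
```

View pics/s3c.png

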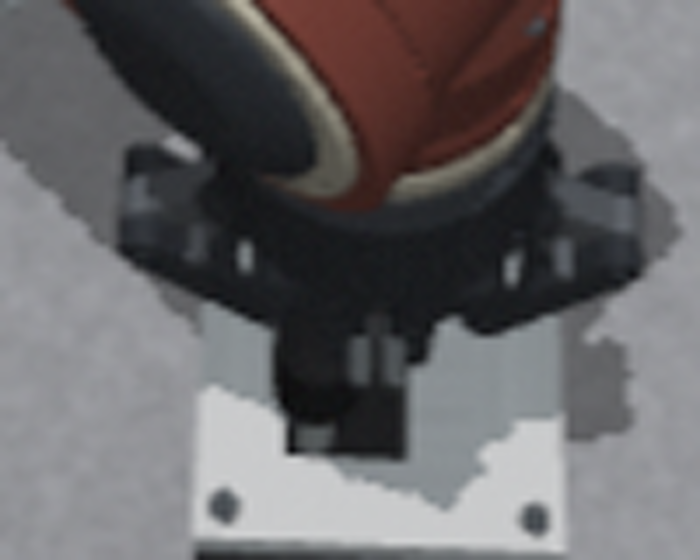

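Run:
```python
from h import *
D=np.load('pics/side.npz');W=world('side',D['d'])
for u in (281,285,288,291,294,297):
    print(u,[tuple((W[v,u]*1000).round().astype(int).tolist()) for v in range(383,403,2)])
print(state()['joint_pos'])
```

```text
281 [(441, -405, 166), (441, -406, 160), (444, -392, 109), (443, -396, 109), (442, -399, 109), (442, -402, 108), (442, -403, 99), (442, -403, 88), (445, -387, 28), (445, -391, 26)]
285 [(446, -412, 184), (451, -390, 108), (450, -394, 111), (450, -397, 109), (449, -400, 110), (449, -404, 109), (448, -407, 107), (449, -407, 96), (449, -407, 86), (451, -399, 50)]
288 [(451, -413, 185), (452, -409, 164), (452, -410, 156), (454, -403, 126), (454, -404, 117), (454, -405, 109), (454, -407, 105), (454, -406, 93), (455, -406, 82), (458, -393, 28)]
291 [(456, -414, 186), (457, -410, 164), (457, -411, 157), (458, -409, 142), (458, -409, 132), (458, -409, 122), (460, -403, 92), (461, -403, 79), (464, -391, 30), (464, -394, 27)]
294 [(455, -435, 244), (464, -405, 147), (463, -409, 148), (463, -410, 142), (463, -410, 130), (464, -410, 122), (472, -383, 26), (471, -388, 29), (470, -391, 28), (470, -395, 29)]
297 [(460, -435, 242), (466, -416, 177), (468, -411, 153), (468, -411, 143), (469, -411, 132), (469, -412, 124), (478, -384, 25), (477, -389, 30), (476, -393, 29), (475, -396, 28)]
[-0.83642834  0.11336615  1.75774187  0.01219665  1.24474691 -0.63721282]
```

Run:
```python
from h import *
D=np.load('pics/side.npz');W=world('side',D['d'])
for lo,hi in((.112,.126),(.126,.136),(.136,.15),(.15,.165)):
    M=(W[...,2]>lo)&(W[...,2]<hi)&(W[...,1]<-.38)&(W[...,1]>-.44)&(W[...,0]>.42)&(W[...,0]<.53)
    Q=W[M];print(lo,len(Q),Q.min(0).round(3),Q.max(0).round(3))
print(proj('side',[.467,-.401,.08]),proj('side',[.467,-.401,.12]))
```

```text
0.112 30 [ 0.452 -0.412  0.114] [ 0.477 -0.403  0.125]
0.126 26 [ 0.452 -0.411  0.126] [ 0.476 -0.403  0.136]
0.136 31 [ 0.458 -0.411  0.136] [ 0.476 -0.404  0.149]
0.15 89 [ 0.429 -0.418  0.15 ] [ 0.495 -0.389  0.165]
[294.12138262 395.35804987] [294.88580729 387.81663691]
```

The tip is about 36–40 mm higher than `tool_pos` says: the shut fingers end at z≈0.118 in the depth image while `tool_pos` z is 0.080, and they passed over the knob without touching it. I'll use the image offset.

```bash
python3 plan.py '[(453,-397,80,-11)]'
```

```text
now [ 466.8 -401.    80.1  -11.6] q6 -0.64 F [-0.1  0.7  0.5] w 0.002
[[1, -14, 0, -0.6], |] -> [ 453.3 -397.2   80.1  -11. ]
```

step_arm --pt "0 0 0 0" --pt "-1 -7 -5 0" --pt "-1 -7 0 0" --pt "0 0 0 0" --pt "0 0 0 0" --claw 100

```text
time: 9.85
tool_pos: [0.4509, -0.4, 0.0851]
tool_rot: [0.012, 0.775, 0.632, 0.006]
contact_force: [1.2, -0.6, -0.4]
gripper_width: 0.847
```

```bash
python3 plan.py '[(453,-397,45,-11)]'
```

```text
now [ 450.9 -400.    85.1  -11.6] q6 -0.66 F [ 1.2 -0.6 -0.4] w 0.847
[[3, 1, 40, -0.6], |] -> [ 452.5 -397.2   45.1  -11. ]
```

step_arm --pt "3 1 0 0" --pt "0 0 12 0" --pt "0 0 12 0" --pt "0 0 10 0" --pt "0 0 4 0" --pt "0 0 0 0"

```text
time: 10.45
tool_pos: [0.453, -0.3964, 0.0421]
tool_rot: [0.011, 0.775, 0.632, 0.006]
contact_force: [-0.4, 0.5, 0.9]
gripper_width: 1.0
```

```bash
python3 plan.py '[(453,-397,42,-11)]'
```

```text
now [ 453.  -396.4   42.1  -11.6] q6 -0.65 F [-0.4  0.5  0.9] w 1.0
[[-1, 0, 0, -0.6], |] -> [ 452.8 -397.4   42.1  -11. ]
```

step_arm --pt "0 0 0 0" --pt "0 0 0 0" --pt "0 0 0 0" --pt "0 0 0 0" --pt "0 0 0 0" --pt "0 0 0 0" --claw 10

```text
time: 11.05
tool_pos: [0.4531, -0.3968, 0.0429]
tool_rot: [0.011, 0.775, 0.632, 0.006]
contact_force: [1.6, -0.2, -0.5]
gripper_width: 0.281
```

```bash
python3 plan.py '[(471,-401,42,-11)]'
```

```text
now [ 453.1 -396.8   42.9  -11.6] q6 -0.65 F [ 1.6 -0.2 -0.5] w 0.281
[[-1, 18, 1, -0.6], |] -> [ 470.6 -401.4   41.9  -11. ]
```

Gripped: opening 0.28, about 24 mm, which fits the knob. Now gate +x by 18 mm, then along by 40 mm.

step_arm --pt "0 6 0 0" --pt "0 6 0 0" --pt "0 5 0 0" --pt "0 0 0 0"

```text
time: 11.45
tool_pos: [0.4695, -0.4, 0.0429]
tool_rot: [0.009, 0.775, 0.632, 0.005]
contact_force: [-0.5, 0.7, 0.9]
gripper_width: 0.278
```

```bash
python3 plan.py '[(470.8,-400.1,42,-11.6),(478.3,-360.8,42,-11.6)]'
```

```text
now [ 469.5 -400.    42.9  -11.6] q6 -0.63 F [-0.5  0.7  0.9] w 0.278
[[0, 1, 1, -0.0], |, [40, 0, 0, -0.0], |] -> [ 478.5 -361.    41.9  -11.6]
```

step_arm --pt "0 1 0 0" --pt "10 0 0 0" --pt "10 0 0 0" --pt "10 0 0 0" --pt "8 0 0 0" --pt "0 0 0 0"

```text
time: 12.05
tool_pos: [0.4785, -0.361, 0.0429]
tool_rot: [0.01, 0.775, 0.632, 0.004]
contact_force: [-1.6, -1.1, -1.2]
gripper_width: 0.277
```

```bash
python3 plan.py '[(478.3,-360.8,42,-11.6)]'
```

```text
now [ 478.5 -361.    42.9  -11.6] q6 -0.57 F [-1.6 -1.1 -1.2] w 0.277
[[0, 0, 1, 0.0], |] -> [ 478.5 -361.    41.9  -11.6]
```

step_arm --pt "0 6 0 0" --pt "0 6 0 0" --pt "0 6 0 0" --pt "0 1 0 0" --pt "0 0 0 0"

```text
time: 12.55
tool_pos: [0.4958, -0.3637, 0.0429]
tool_rot: [0.006, 0.775, 0.632, 0.002]
contact_force: [-4.9, -0.1, 3.4]
gripper_width: 0.274
```

```bash
python3 plan.py '[(496,-364,42,-11.6)]'
```

```text
now [ 495.8 -363.7   42.9  -11.6] q6 -0.55 F [-4.9 -0.1  3.4] w 0.274
[[0, 0, 1, 0.0], |] -> [ 495.8 -363.7   41.9  -11.6]
```

step_arm --pt "0 0 0 0" --pt "0 0 0 0" --pt "0 0 0 0" --pt "0 0 0 0" --pt "0 0 -25 0" --pt "0 0 -40 0" --pt "0 0 -40 0" --pt "0 0 -10 0" --claw 70

```text
time: 13.35
tool_pos: [0.4975, -0.3617, 0.1586]
tool_rot: [0.005, 0.775, 0.632, 0.005]
contact_force: [0.7, 0.2, 1.3]
gripper_width: 0.7
```

```bash
python3 plan.py '[(400,200,165,8)]'
```

```text
now [ 497.5 -361.7  158.6  -11.6] q6 -0.55 F [0.7 0.2 1.3] w 0.7
[[41, -16, 0, -1.5], [41, -15, -1, -1.5], [42, -14, 0, -1.5], [42, -13, -1, -1.5], [42, -12, 0, -1.5], [43, -11, -1, -1.5], [43, -9, 0, -1.5], [43, -8, -1, -1.5], [43, -7, 0, -1.5], [43, -6, -1, -1.5], [44, -5, 0, -1.5], [43, -4, -1, -1.6], [44, -2, 0, -1.5], |] -> [400.4 200.1 164.6   8. ]
```

step_arm --pt "41 -16 0 -1.5" --pt "41 -15 -1 -1.5" --pt "42 -14 0 -1.5" --pt "42 -13 -1 -1.5" --pt "42 -12 0 -1.5" --pt "43 -11 -1 -1.5" --pt "43 -9 0 -1.5" --pt "43 -8 -1 -1.5" --claw 45

```text
time: 14.15
tool_pos: [0.4367, -0.0086, 0.1591]
tool_rot: [0.009, 0.705, 0.709, 0.007]
contact_force: [0.1, 0.1, 0.1]
gripper_width: 0.449
```

step_arm --pt "43 -7 0 -1.5" --pt "43 -6 -1 -1.5" --pt "30 -5 0 -1.5" --pt "10 -2 -1 -1.6" --pt "0 0 0 0"

```text
time: 14.65
tool_pos: [0.4086, 0.126, 0.1575]
tool_rot: [0.009, 0.662, 0.75, 0.007]
contact_force: [-0.8, -0.3, 0.7]
gripper_width: 0.45
```

```bash
python3 - <<'E'
from h import *
for n in('top','side'):
    im,d=shot(n);W=world(n,d);print(n);refit(W,(.3,.62,.2,.41))
    M=(W[...,2]>.1)&(W[...,2]<.116)&(W[...,1]<-.3)&(W[...,1]>-.5)&(W[...,0]>.4)&(W[...,0]<.58);Q=W[M];print('knob',len(Q),Q.mean(0))
E
python3 plan.py '[(402,308,150,7.7)]'
```

```text
top
309 len 0.16 tail [0.5783 0.218 ] tip [0.5904 0.3777] mid(tail+75) [0.584  0.2928] yaw 85.7
284 len 0.152 tail [0.5111 0.2195] tip [0.5404 0.3686] mid(tail+75) [0.5256 0.2931] yaw 78.9
144 len 0.093 tail [0.457  0.2879] tip [0.439  0.3787] mid(tail+75) [0.4424 0.3615] yaw 101.2
113 len 0.113 tail [0.4065 0.2758] tip [0.3927 0.3883] mid(tail+75) [0.3974 0.3502] yaw 97.0
103 len 0.064 tail [0.3476 0.269 ] tip [0.334  0.3319] mid(tail+75) [0.3317 0.3423] yaw 102.2
knob 78 [ 0.49626845 -0.36297286  0.10870415]
side
194 len 0.162 tail [0.5764 0.2185] tip [0.5889 0.3796] mid(tail+75) [0.5822 0.2932] yaw 85.6
108 len 0.153 tail [0.4114 0.235 ] tip [0.3928 0.3865] mid(tail+75) [0.4023 0.3094] yaw 97.0
229 len 0.167 tail [0.5036 0.2142] tip [0.543  0.3763] mid(tail+75) [0.5213 0.287 ] yaw 76.3
134 len 0.159 tail [0.3517 0.2124] tip [0.3282 0.3697] mid(tail+75) [0.3406 0.2865] yaw 98.5
172 len 0.116 tail [0.4706 0.2131] tip [0.4499 0.3268] mid(tail+75) [0.4572 0.2869] yaw 100.3
knob 151 [ 0.49355699 -0.36342838  0.10790935]
now [409.  124.6 157.5   6.9] q6 0.0 F [-0.3  0.3  0.3] w 0.45
[[46, 4, 2, -0.2], [46, 4, 2, -0.2], [45, 4, 2, -0.2], [46, 4, 1, -0.2], |] -> [401.8 308.1 150.5   7.7]
```

step_arm --pt "46 4 2 0" --pt "46 4 2 0" --pt "46 4 2 0" --pt "25 2 1 0" --pt "12 1 20 0" --pt "6 0 0 0" --pt "0 0 0 0"

```text
time: 15.45
tool_pos: [0.4128, 0.3021, 0.1297]
tool_rot: [0.012, 0.672, 0.74, 0.007]
contact_force: [0.6, 0.5, 0.1]
gripper_width: 0.447
```

```bash
python3 plan.py '[(402,309,60,7.3)]'
```

```text
now [412.8 302.1 129.7   5.5] q6 0.4 F [0.6 0.5 0.1] w 0.447
[[4, -5, 35, -0.9], [4, -5, 35, -0.9], |] -> [402.  309.1  59.7   7.3]
```

step_arm --pt "4 -5 20 -0.9" --pt "4 -5 25 -0.9" --pt "0 0 20 0" --pt "0 0 10 0" --pt "0 0 0 0"

```text
time: 15.95
tool_pos: [0.4102, 0.304, 0.0575]
tool_rot: [0.014, 0.664, 0.748, 0.01]
contact_force: [-1.0, -1.0, 0.1]
gripper_width: 0.448
```

```bash
python3 plan.py '[(402,309,20,7.3)]'
python3 - <<'E'
from h import *
im,d=shot('side');W=world('side',d)
M=(W[...,2]>.03)&(W[...,2]<.2)&(abs(W[...,0]-.41)<.05)&(abs(W[...,1]-.3)<.04)
Q=W[M];z=np.sort(Q[:,2]);print(len(z),z[:12].round(3)); L=Q[Q[:,2]<z[0]+.03];print(L.min(0),L.max(0))
E
```

```text
now [410.2 304.   57.5   6.8] q6 0.39 F [-1.  -1.   0.1] w 0.448
[[6, -8, 37, -0.5], |] -> [401.6 309.   20.5   7.3]
661 [0.09  0.093 0.094 0.094 0.095 0.096 0.096 0.096 0.096 0.097 0.098 0.098]
[0.37608675 0.28871909 0.09035683] [0.44177022 0.31641434 0.11980833]
```

```bash
python3 - <<'E'
s=open('plan.py').read()
s=s.replace("""            r=[round(rem[:2]@xv),round(rem[:2]@yv),round(-rem[2]),round""","""            R=TILT@np.array([[xv[0],yv[0],0],[xv[1],yv[1],0],[0,0,-1]]);q=R.T@rem[:3]
            r=[round(q[0]),round(q[1]),round(q[2]),round""").replace("float(round(-rem[3],1))","float(round(-rem[3],1))")
s=s.replace("p[:2]+=r[0]*xv+r[1]*yv;p[2]-=r[2];p[3]-=r[3]","p[:3]+=R@r[:3];p[3]-=r[3]").replace("            r=[round(q[0]),round(q[1]),round(q[2]),float","            r=[round(q[0]),round(q[1]),round(q[2]),float")
s=s.replace("def pose():","TILT=np.eye(3)\ndef pose():").replace("    p,s=pose();print","""    p,s=pose()
    from scipy.spatial.transform import Rotation as Ro
    w,x,y,z=s['tool_rot'];zz=Ro.from_quat([x,y,z,w]).as_matrix()[:,2]
    TILT=Ro.align_vectors([zz],[[0,0,-1.]])[0].as_matrix();print('zaxis',zz.round(3),end=' ')
    print""")
open('plan.py','w').write(s)
E
grep -n "r=\[" plan.py; python3 plan.py '[(402,309,20,7.3)]'
```

```text
18:            r=[round(rem[:2]@xv),round(rem[:2]@yv),round(-rem[2]),float(round(-rem[3],1))]
zaxis [ 0.036 -0.003 -0.999] now [410.8 304.4  58.4   6.8] q6 0.39 F [ 0.8  0.1 -0.4] w 0.448Traceback (most recent call last):
  File "plan.py", line 29, in <module>
    r,e=rows(p,eval(sys.argv[1]));print(str(r).replace("'|'",'|'),'->',e.round(1))
        ~~~~^^^^^^^^^^^^^^^^^^^^^
  File "plan.py", line 19, in rows
    out.append(r);p[:3]+=R@r[:3];p[3]-=r[3]
                         ^
NameError: name 'R' is not defined. Did you mean: 'r'?
```

```bash
python3 - <<'E'
s=open('plan.py').read()
s=s.replace("            r=[round(rem[:2]@xv),round(rem[:2]@yv),round(-rem[2]),","            R=TILT@np.array([[xv[0],yv[0],0],[xv[1],yv[1],0],[0,0,-1]]);q=R.T@rem[:3]\n            r=[round(q[0]),round(q[1]),round(q[2]),")
open('plan.py','w').write(s)
E
python3 plan.py '[(402,309,58,7.3),(402,309,-10,7.3)]'
```

```text
zaxis [ 0.036 -0.003 -0.999] now [410.8 304.4  58.4   6.8] q6 0.39 F [ 0.8  0.1 -0.4] w 0.448
[[6, -8, 0, -0.5], |, [0, -1, 34, -0.0], [0, -2, 34, -0.0], |] -> [401.6 308.9 -10.    7.3]
```

step_arm --pt "6 -8 0 -0.5" --pt "0 -1 20 0" --pt "0 -1 20 0" --pt "0 -1 15 0" --pt "0 0 10 0" --pt "0 0 0 0"

```text
time: 16.6
tool_pos: [0.4063, 0.3131, 0.0005]
tool_rot: [0.017, 0.66, 0.75, 0.018]
contact_force: [0.2, -0.5, 0.6]
gripper_width: 0.45
```

```bash
python3 plan.py '[(402,309,-20,7.3)]'
```

```text
zaxis [ 0.049  0.006 -0.999] now [406.3 313.1   0.5   7.3] q6 0.41 F [ 0.2 -0.5  0.6] w 0.45
[[-4, -6, 20, 0.0], |] -> [401.9 308.5 -19.7   7.3]
```

step_arm --pt "-4 -6 12 0" --pt "0 -1 8 0" --pt "0 0 6 0" --pt "0 0 0 0"

```text
time: 17.0
tool_pos: [0.4022, 0.3092, -0.0252]
tool_rot: [0.017, 0.66, 0.751, 0.02]
contact_force: [0.4, 0.0, -0.6]
gripper_width: 0.457
```

```bash
python3 plan.py '[(402,309,-31,7.3)]'
python3 - <<'E'
from h import *
im,d=shot('side');im2,d2=shot('top');W=world('side',d)
u,v=proj('side',[.402,.309,.02]).astype(int)
u2,v2=proj('top',[.402,.309,.02]).astype(int)
cv2.imwrite('pics/s4.png',np.hstack([cv2.resize(im[v-30:v+30,u-30:u+30],(480,480)),cv2.resize(im2[v2-20:v2+20,u2-20:u2+20],(300,300)).repeat(1,0) if 0 else cv2.resize(im2[v2-40:v2+40,u2-25:u2+25],(300,480))])[:,:,::-1])
E
```

```text
zaxis [ 0.053  0.008 -0.999] now [402.2 309.2 -25.2   7.3] q6 0.4 F [ 0.4  0.  -0.6] w 0.457
[[0, -1, 6, 0.0], |] -> [401.5 309.1 -31.3   7.3]
```

View pics/s4.png

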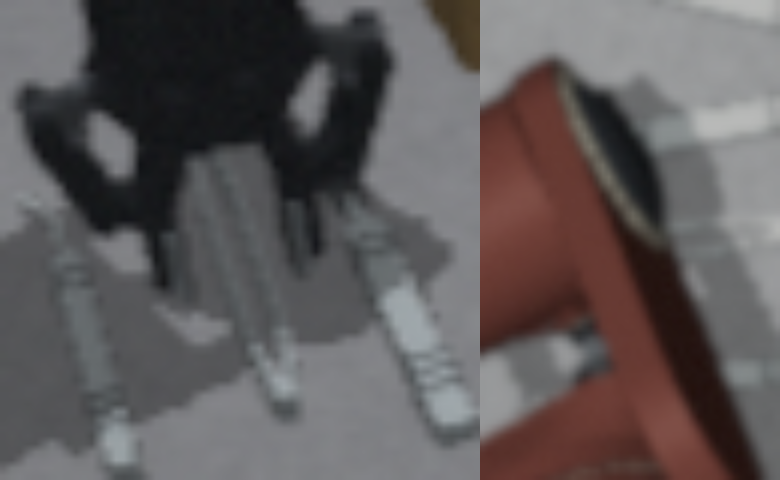

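step_arm --pt "0 0 2 0" --pt "0 0 2 0" --pt "0 0 1 0" --pt "0 0 0 0"

```text
time: 17.5
tool_pos: [0.4045, 0.3103, -0.0284]
tool_rot: [0.018, 0.66, 0.75, 0.022]
contact_force: [-0.7, -0.0, 0.0]
gripper_width: 0.45
```

step_arm --pt "0 0 0 0" --pt "0 0 0 0" --pt "0 0 0 0" --pt "0 0 0 0" --claw 5

```text
time: 17.9
tool_pos: [0.4049, 0.3106, -0.0278]
tool_rot: [0.018, 0.66, 0.75, 0.023]
contact_force: [0.3, -0.3, -0.0]
gripper_width: 0.163
```

```bash
python3 plan.py
```

```text
zaxis [ 0.057  0.01  -0.998] now [404.9 310.6 -27.8   7.3] q6 0.4 F [ 0.3 -0.3 -0. ] w 0.163
```

step_arm --pt "0 0 -15 0" --pt "0 0 -25 0" --pt "0 0 -30 0" --pt "0 0 -10 0"

```text
time: 18.3
tool_pos: [0.3974, 0.3081, 0.0507]
tool_rot: [0.017, 0.66, 0.751, 0.019]
contact_force: [0.7, 0.6, 0.4]
gripper_width: 0.168
```

```bash
python3 plan.py '[(590,-141,50,-87.8)]'
```

```text
zaxis [ 0.05   0.006 -0.999] now [397.4 308.1  50.7   7.3] q6 0.4 F [0.7 0.6 0.4] w 0.168
[[-39, 11, 1, 7.9], [-37, 16, 1, 7.9], [-35, 21, 1, 7.9], [-31, 26, 1, 7.9], [-28, 30, 0, 7.9], [-23, 34, 1, 7.9], [-18, 36, 0, 8.0], [-13, 39, 1, 7.9], [-8, 40, 0, 8.0], [-2, 41, 1, 7.9], [4, 40, 0, 8.0], [9, 40, 1, 7.9], |] -> [ 589.7 -141.2   49.5  -87.8]
```

step_arm --pt "-39 11 1 7.9" --pt "-37 16 1 7.9" --pt "-35 21 1 7.9" --pt "-31 26 1 7.9" --pt "-28 30 0 7.9" --pt "-23 34 1 7.9" --pt "-18 36 0 8.0" --pt "-13 39 1 7.9"

```text
time: 19.1
tool_pos: [0.5231, 0.0012, 0.0465]
tool_rot: [0.002, 0.961, 0.276, 0.027]
contact_force: [1.0, 0.5, -0.5]
gripper_width: 0.162
```

```bash
python3 plan.py '[(590,-141,50,-87.8)]'
```

```text
zaxis [ 0.053  0.011 -0.999] now [523.1   1.2  46.5 -58. ] q6 0.85 F [ 1.   0.5 -0.5] w 0.162
[[-5, 39, 0, 7.5], [1, 39, -1, 7.4], [5, 39, 0, 7.5], [11, 38, -1, 7.4], |] -> [ 590.  -141.    50.4  -87.8]
```

step_arm --pt "-5 39 0 7.5" --pt "1 39 -1 7.4" --pt "5 33 0 7.5" --pt "8 15 -1 7.4" --pt "0 0 0 0" --pt "0 0 0 0"

```text
time: 19.7
tool_pos: [0.5803, -0.1236, 0.0441]
tool_rot: [-0.006, 1.0, 0.005, 0.023]
contact_force: [-0.0, 0.3, -0.2]
gripper_width: 0.165
```

```bash
python3 plan.py '[(588,-141,20,-87.8)]'
```

```text
zaxis [ 0.047  0.012 -0.999] now [ 580.3 -123.6   44.1  -89.4] q6 1.2 F [-0.   0.3 -0.2] w 0.165
[[6, 18, 24, -1.6], |] -> [ 587.6 -141.3   20.2  -87.8]
```

step_arm --pt "6 14 0 -1.6" --pt "2 4 10 0" --pt "0 0 10 0" --pt "0 0 0 0"

```text
time: 20.1
tool_pos: [0.5865, -0.1368, 0.02]
tool_rot: [-0.007, 0.999, 0.024, 0.021]
contact_force: [0.1, -0.8, -0.7]
gripper_width: 0.165
```

```bash
python3 plan.py '[(590,-140.5,-13,-87.8)]'
```

```text
zaxis [ 0.042  0.015 -0.999] now [ 586.5 -136.8   20.   -87.3] q6 1.14 F [ 0.1 -0.8 -0.7] w 0.165
[[2, 4, 33, 0.5], |] -> [ 590.1 -140.2  -12.9  -87.8]
```

step_arm --pt "2 4 8 0.5" --pt "0 0 8 0" --pt "0 0 4 0" --pt "0 0 0 0"

```text
time: 20.5
tool_pos: [0.5882, -0.1383, -0.0032]
tool_rot: [-0.008, 1.0, 0.02, 0.02]
contact_force: [0.1, -0.2, -0.6]
gripper_width: 0.161
```

```bash
python3 plan.py '[(590,-140.5,-14,-87.8)]'
python3 - <<'E'
from h import *
im,d=shot('side');
u,v=proj('side',[.59,-.14,.02]).astype(int)
cv2.imwrite('pics/s5.png',cv2.resize(im[v-50:v+50,u-65:u+65],(780,600))[:,:,::-1])
E
```

```text
zaxis [ 0.039  0.016 -0.999] now [ 588.2 -138.3   -3.2  -87.7] q6 1.15 F [ 0.1 -0.2 -0.6] w 0.161
[[1, 2, 11, 0.1], |] -> [ 589.8 -140.1  -14.2  -87.8]
```

View pics/s5.png

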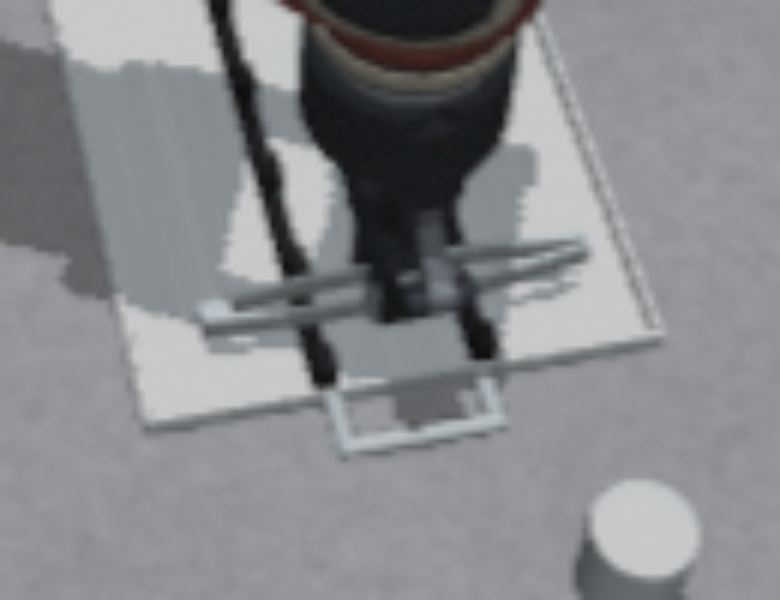

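step_arm --pt "0 2 5 0" --pt "0 1 4 0" --pt "0 0 2 0" --pt "0 0 0 0"

```text
time: 20.95
tool_pos: [0.5898, -0.1418, -0.0139]
tool_rot: [-0.007, 1.0, 0.02, 0.021]
contact_force: [0.2, 0.5, 0.1]
gripper_width: 0.165
```

```bash
python3 plan.py '[(590,-140.5,-17,-87.8)]'
```

```text
zaxis [ 0.041  0.015 -0.999] now [ 589.8 -141.8  -13.9  -87.7] q6 1.14 F [0.2 0.5 0.1] w 0.165
[[0, -1, 3, 0.1], |] -> [ 589.9 -140.8  -16.9  -87.8]
```

step_arm --pt "0 -1 2 0" --pt "0 0 0 0"

```text
time: 21.15
tool_pos: [0.5905, -0.1417, -0.0146]
tool_rot: [-0.006, 1.0, 0.02, 0.021]
contact_force: [-0.5, 0.7, 1.3]
gripper_width: 0.167
```

step_arm --pt "0 0 0 0" --pt "0 0 0 0" --pt "0 0 -8 0" --pt "0 0 -20 0" --pt "0 0 -30 0" --pt "0 0 -20 0" --pt "0 0 0 0" --claw 36

```text
time: 21.85
tool_pos: [0.5867, -0.1419, 0.0664]
tool_rot: [-0.007, 1.0, 0.02, 0.021]
contact_force: [0.4, 0.9, 0.5]
gripper_width: 0.364
```

```bash
python3 plan.py '[(343,284,60,8.5)]'
```

```text
zaxis [ 0.042  0.015 -0.999] now [ 586.7 -141.9   66.4  -87.7] q6 1.14 F [0.4 0.9 0.5] w 0.364
[[-19, -36, 0, -8.0], [-14, -39, 0, -8.0], [-8, -40, 0, -8.0], [-2, -41, 0, -8.0], [3, -41, 0, -8.0], [9, -40, 0, -8.0], [14, -38, 0, -8.0], [20, -36, 1, -8.0], [24, -33, 0, -8.0], [29, -29, 1, -8.1], [32, -25, 0, -8.0], [35, -20, 1, -8.1], |] -> [342.8 283.6  59.7   8.5]
```

step_arm --pt "-19 -36 0 -8.0" --pt "-14 -39 0 -8.0" --pt "-8 -40 0 -8.0" --pt "-2 -41 0 -8.0" --pt "3 -41 0 -8.0" --pt "9 -40 0 -8.0" --pt "14 -38 0 -8.0" --pt "20 -36 1 -8.0"

```text
time: 22.65
tool_pos: [0.4141, 0.1454, 0.0578]
tool_rot: [0.006, 0.827, 0.561, 0.021]
contact_force: [0.4, 0.5, 0.8]
gripper_width: 0.361
```

```bash
cat > look.py <<'E'
from h import *
for n in('top','side'):
    im,d=shot(n);W=world(n,d)
    print(n,'BENCH');refit(W,(.3,.62,.2,.41))
    T=(W-np.array([.5855,-.0258,0]));a=np.radians(2.2);c,s=np.cos(a),np.sin(a)
    T=np.stack([T[...,0]*c+T[...,1]*s,-T[...,0]*s+T[...,1]*c,T[...,2]],-1)
    M=(T[...,2]>.017)&(T[...,2]<.035)&(abs(T[...,0])<.1)&(abs(T[...,1])<.14)&(abs(abs(T[...,0])-.032)>.009)
    for k in range(6):
        y=-.115+.046*k;Q=T[M&(abs(T[...,1]-y)<.023)]
        if len(Q)>20:
            m=Q.mean(0);e=np.linalg.eigh(np.cov((Q-m)[:,:2].T))[1][:,1];e*=np.sign(e[0])
            print(n,'place',k,len(Q),'y off',round(m[1]-y,4),'x ext',Q[:,0].min().round(3),Q[:,0].max().round(3),'z',np.median(Q[:,2]).round(4),'ang',np.degrees(np.arctan2(e[1],e[0])).round(1))
E
python3 look.py; python3 plan.py '[(342,284,50,8.5)]'
```

```text
top BENCH
314 len 0.155 tail [0.5789 0.217 ] tip [0.5887 0.372 ] mid(tail+75) [0.5836 0.2919] yaw 86.4
358 len 0.174 tail [0.5047 0.2075] tip [0.544  0.3766] mid(tail+75) [0.5217 0.2806] yaw 76.9
170 len 0.094 tail [0.461  0.2748] tip [0.4411 0.3663] mid(tail+75) [0.4451 0.3481] yaw 102.2
102 len 0.067 tail [0.3109 0.2593] tip [0.3041 0.3262] mid(tail+75) [0.3033 0.334 ] yaw 95.8
top place 0 132 y off -0.0024 x ext -0.072 0.082 z 0.024 ang 0.4
side BENCH
193 len 0.158 tail [0.5767 0.2191] tip [0.5887 0.377 ] mid(tail+75) [0.5824 0.2939] yaw 85.7
235 len 0.167 tail [0.5024 0.2102] tip [0.5428 0.372 ] mid(tail+75) [0.5205 0.283 ] yaw 76.0
30 len 0.032 tail [0.4517 0.2829] tip [0.4509 0.315 ] mid(tail+75) [0.4498 0.3578] yaw 91.4
112 len 0.114 tail [0.3169 0.2108] tip [0.3019 0.3242] mid(tail+75) [0.3071 0.2851] yaw 97.5
75 len 0.065 tail [0.4693 0.2116] tip [0.4642 0.2763] mid(tail+75) [0.4634 0.2863] yaw 94.6
side place 0 258 y off -0.0004 x ext -0.075 0.081 z 0.0225 ang 0.7
zaxis [ 0.039  0.016 -0.999] now [412.  147.3  56.7 -21.6] q6 0.54 F [-0.1 -0.2  0.2] w 0.359
[[25, -29, 2, -7.5], [29, -25, 1, -7.5], [32, -21, 2, -7.5], [35, -18, 1, -7.6], |] -> [341.6 284.4  50.1   8.5]
```

Forceps are placed correctly: x extent -75 to 81 mm, z 24 mm, angle 0.5°. The probe has been knocked about 33 mm towards the robot, so I'll re-measure it.

```bash
python3 - <<'E'
from h import *
for n in('top','side'):
    D=np.load(f'pics/{n}.npz');W=world(n,D['d']);print(n);refit(W,(.22,.37,.15,.41))
E
python3 plan.py '[(330,230,60,7.5)]'
```

```text
top
132 len 0.112 tail [0.3139 0.2596] tip [0.2894 0.3688] mid(tail+75) [0.2975 0.3328] yaw 102.6
side
145 len 0.166 tail [0.3172 0.2108] tip [0.2928 0.3753] mid(tail+75) [0.3062 0.2849] yaw 98.4
zaxis [ 0.039  0.016 -0.999] now [412.  147.3  56.7 -21.6] q6 0.54 F [-0.1 -0.2  0.2] w 0.359
[[12, -27, -1, -7.3], [15, -25, -1, -7.3], [18, -23, -2, -7.2], [20, -20, -1, -7.3], |] -> [329.9 229.6  59.8   7.5]
```

```bash
python3 plan.py '[(309,285,50,8)]'
```

```text
zaxis [ 0.039  0.016 -0.999] now [412.  147.3  56.7 -21.6] q6 0.54 F [-0.1 -0.2  0.2] w 0.359
[[23, -37, 1, -7.4], [27, -33, 1, -7.4], [31, -30, 1, -7.4], [34, -25, 2, -7.4], |] -> [309.5 284.7  49.9   8. ]
```

step_arm --pt "23 -37 1 -7.4" --pt "27 -33 1 -7.4" --pt "31 -30 1 -7.4" --pt "24 -15 2 -7.4" --pt "8 -8 0 0" --pt "0 0 0 0"

```text
time: 23.35
tool_pos: [0.3072, 0.2834, 0.0467]
tool_rot: [0.011, 0.65, 0.759, 0.018]
contact_force: [-0.2, 0.3, 0.1]
gripper_width: 0.362
```

```bash
python3 plan.py '[(309,285,20,8)]'
```

```text
zaxis [ 0.04   0.014 -0.999] now [307.2 283.4  46.7   8.8] q6 0.42 F [-0.2  0.3  0.1] w 0.362
[[1, 1, 27, 0.8], |] -> [309.1 284.9  19.8   8. ]
```

step_arm --pt "1 1 20 0.8" --pt "0 0 20 0" --pt "0 0 15 0" --pt "0 0 8 0" --pt "0 0 0 0"

```text
time: 23.85
tool_pos: [0.3146, 0.283, -0.0185]
tool_rot: [0.012, 0.658, 0.752, 0.019]
contact_force: [0.2, -0.1, 0.3]
gripper_width: 0.355
```

```bash
python3 - <<'E'
from h import *
for n in('side',):
    im,d=shot(n);W=world(n,d)
    # probe handle visible tail part
    M=(W[...,2]>.005)&(W[...,2]<.02)&(W[...,0]>.27)&(W[...,0]<.35)&(W[...,1]>.19)&(W[...,1]<.27);Q=W[M]
    print(len(Q),Q.mean(0).round(4),Q.min(0).round(3)); 
    m=Q[:,:2].mean(0);e=np.linalg.eigh(np.cov((Q[:,:2]-m).T))[1][:,1];e*=np.sign(e[1]);print(e,'axis at y=.285 x=',m[0]+e[0]/e[1]*(.285-m[1]))
E
python3 plan.py '[(308.5,285,-29,8)]'
```

```text
75 [0.3127 0.239  0.0119] [0.29  0.209 0.005]
[-0.09928612  0.99505893] axis at y=.285 x= 0.30806625165112106
zaxis [ 0.044  0.014 -0.999] now [315.  283.3 -17.8   7.6] q6 0.44 F [-0.2  0.5  0.1] w 0.355
[[2, -7, 11, -0.4], |] -> [308.3 284.5 -29.1   8. ]
```

step_arm --pt "1 -6 0 0" --pt "0 -1 5 0" --pt "0 0 4 0" --pt "0 0 2 0" --pt "0 0 0 0"

```text
time: 24.4
tool_pos: [0.3102, 0.2845, -0.0273]
tool_rot: [0.013, 0.659, 0.752, 0.022]
contact_force: [0.3, 0.3, -0.4]
gripper_width: 0.362
```

step_arm --pt "0 0 0 0" --pt "0 0 0 0" --pt "0 0 0 0" --pt "0 0 0 0" --claw 3

```text
time: 24.8
tool_pos: [0.3108, 0.2849, -0.0267]
tool_rot: [0.013, 0.659, 0.752, 0.023]
contact_force: [0.6, -0.3, 0.2]
gripper_width: 0.118
```

```bash
python3 plan.py
```

```text
zaxis [ 0.049  0.017 -0.999] now [310.8 284.9 -26.7   7.6] q6 0.45 F [ 0.6 -0.3  0.2] w 0.118
```

step_arm --pt "0 0 -15 0" --pt "0 0 -30 0" --pt "0 0 -30 0" --pt "0 0 -5 0"

```text
time: 25.2
tool_pos: [0.3046, 0.2821, 0.0531]
tool_rot: [0.012, 0.659, 0.752, 0.02]
contact_force: [-0.1, 0.8, 0.5]
gripper_width: 0.116
```

```bash
python3 plan.py '[(590,-94,52,-87.8)]'
```

```text
zaxis [ 0.044  0.014 -0.999] now [304.6 282.1  53.1   7.6] q6 0.45 F [-0.1  0.8  0.5] w 0.116
[[-34, 19, 1, 7.9], [-31, 24, 1, 8.0], [-28, 28, 1, 7.9], [-23, 32, 1, 8.0], [-19, 35, 1, 7.9], [-14, 37, 0, 8.0], [-9, 38, 1, 7.9], [-3, 39, 0, 8.0], [2, 39, 1, 7.9], [8, 39, 0, 8.0], [13, 37, 1, 7.9], [17, 35, 0, 8.0], |] -> [589.5 -93.9  52.4 -87.8]
```

step_arm --pt "-34 19 1 7.9" --pt "-31 24 1 8.0" --pt "-28 28 1 7.9" --pt "-23 32 1 8.0" --pt "-19 35 1 7.9" --pt "-14 37 0 8.0" --pt "-9 38 1 7.9" --pt "-3 39 0 8.0"

```text
time: 26.0
tool_pos: [0.4936, 0.0233, 0.0461]
tool_rot: [-0.003, 0.961, 0.276, 0.023]
contact_force: [1.0, 0.1, -0.0]
gripper_width: 0.118
```

```bash
python3 plan.py '[(588,-92,50,-87.8)]'
```

```text
zaxis [ 0.042  0.018 -0.999] now [493.6  23.3  46.1 -58. ] q6 0.88 F [ 1.   0.1 -0. ] w 0.118
[[5, 37, -1, 7.5], [9, 36, 0, 7.4], [14, 34, -1, 7.5], [19, 33, 0, 7.4], |] -> [588.1 -92.2  50.  -87.8]
```

step_arm --pt "5 37 -1 7.5" --pt "9 36 0 7.4" --pt "14 34 -1 7.5" --pt "16 20 0 7.4" --pt "3 8 0 0" --pt "0 0 0 0"

```text
time: 26.6
tool_pos: [0.5863, -0.098, 0.0413]
tool_rot: [-0.01, 1.0, 0.005, 0.017]
contact_force: [-0.6, 1.5, -1.2]
gripper_width: 0.114
```

```bash
python3 plan.py '[(590,-94.2,0,-87.8)]'
```

```text
zaxis [ 0.034  0.02  -0.999] now [586.3 -98.   41.3 -89.4] q6 1.24 F [-0.6  1.5 -1.2] w 0.114
[[2, -3, 41, -1.6], |] -> [ 5.897e+02 -9.420e+01  4.000e-01 -8.780e+01]
```

step_arm --pt "2 -3 15 -1.6" --pt "0 0 15 0" --pt "0 0 10 0" --pt "0 0 0 0"

```text
time: 27.0
tool_pos: [0.5854, -0.0898, -0.0049]
tool_rot: [-0.011, 1.0, 0.024, 0.014]
contact_force: [0.4, 0.1, -0.4]
gripper_width: 0.113
```

```bash
python3 plan.py '[(589,-94.2,-15,-87.8)]'
```

```text
zaxis [ 0.028  0.022 -0.999] now [585.4 -89.8  -4.9 -87.2] q6 1.21 F [ 0.4  0.1 -0.4] w 0.113
[[3, 5, 10, 0.6], |] -> [588.9 -94.4 -15.  -87.8]
```

step_arm --pt "3 5 0 0.6" --pt "0 0 5 0" --pt "0 0 4 0" --pt "0 0 2 0" --pt "0 0 0 0"

```text
time: 27.5
tool_pos: [0.5895, -0.094, -0.0141]
tool_rot: [-0.011, 1.0, 0.019, 0.014]
contact_force: [0.3, 0.3, -1.2]
gripper_width: 0.114
```

```bash
python3 plan.py '[(589,-94.2,-15,-87.8)]'
```

```text
zaxis [ 0.027  0.022 -0.999] now [589.5 -94.  -14.1 -87.8] q6 1.22 F [ 0.3  0.3 -1.2] w 0.114
[[-1, 0, 1, 0.0], |] -> [588.6 -94.  -15.1 -87.8]
```

step_arm --pt "0 0 0 0" --pt "0 0 0 0" --pt "0 0 -8 0" --pt "0 0 -20 0" --pt "0 0 -30 0" --pt "0 0 -20 0" --pt "0 0 0 0" --claw 34

```text
time: 28.2
tool_pos: [0.5876, -0.0962, 0.0677]
tool_rot: [-0.011, 1.0, 0.019, 0.014]
contact_force: [-0.6, -0.5, -0.1]
gripper_width: 0.34
```

```bash
python3 plan.py '[(520,270,55,-13.5)]'
```

```text
zaxis [ 0.029  0.022 -0.999] now [587.6 -96.2  67.7 -87.8] q6 1.22 F [-0.6 -0.5 -0.1] w 0.34
[[-6, -41, 2, -8.3], [0, -41, 2, -8.2], [6, -41, 2, -8.3], [12, -40, 2, -8.2], [17, -38, 2, -8.3], [22, -35, 2, -8.2], [27, -31, 2, -8.3], [32, -26, 2, -8.2], [35, -22, 3, -8.3], |] -> [520.4 270.3  54.9 -13.5]
```

step_arm --pt "-6 -41 2 -8.3" --pt "0 -41 2 -8.2" --pt "6 -41 2 -8.3" --pt "12 -40 2 -8.2" --pt "17 -38 2 -8.3" --pt "22 -35 2 -8.2" --pt "20 -22 0 -8.3"

```text
time: 28.9
tool_pos: [0.5313, 0.1816, 0.0559]
tool_rot: [-0.001, 0.858, 0.513, 0.018]
contact_force: [1.2, 0.4, 0.0]
gripper_width: 0.336
```

```bash
python3 look.py|grep -v ' 0.0[0-9]* tail'; python3 plan.py '[(521.5,285,50,-13.5)]'
```

```text
top BENCH
top place 0 131 y off -0.0023 x ext -0.073 0.082 z 0.0236 ang 0.2
top place 1 157 y off -0.0007 x ext -0.071 0.085 z 0.0233 ang 0.1
side BENCH
210 len 0.183 tail [0.4731 0.2032] tip [0.4375 0.3828] mid(tail+75) [0.4585 0.2767] yaw 101.2
side place 0 257 y off -0.0003 x ext -0.075 0.08 z 0.0225 ang 0.7
side place 1 202 y off 0.0002 x ext -0.073 0.083 z 0.0231 ang 0.5
zaxis [ 0.029  0.021 -0.999] now [531.2 182.6  56.  -28.4] q6 0.68 F [-0.1  0.1 -0.4] w 0.34
[[28, -19, 3, -5.0], [30, -17, 2, -4.9], [32, -14, 3, -5.0], |] -> [521.2 285.5  49.8 -13.5]
```

step_arm --pt "28 -19 3 -5.0" --pt "30 -17 2 -4.9" --pt "22 -11 3 -5.0" --pt "9 -4 0 0" --pt "0 0 0 0" --pt "0 0 0 0"

```text
time: 29.6
tool_pos: [0.5183, 0.2835, 0.0455]
tool_rot: [0.002, 0.786, 0.618, 0.015]
contact_force: [0.1, -0.2, -0.4]
gripper_width: 0.338
```

```bash
python3 plan.py '[(522.5,285,5,-13.5)]'
```

```text
zaxis [ 0.026  0.016 -1.   ] now [518.3 283.5  45.5 -13.6] q6 0.61 F [ 0.1 -0.2 -0.4] w 0.338
[[2, 3, 41, -0.1], |] -> [522.7 285.4   4.6 -13.5]
```

step_arm --pt "1 0 20 0" --pt "0 0 20 0" --pt "0 0 12 0" --pt "0 0 5 0" --pt "0 0 0 0"

```text
time: 30.1
tool_pos: [0.5231, 0.2799, -0.012]
tool_rot: [0.003, 0.789, 0.614, 0.016]
contact_force: [0.1, 0.1, -1.0]
gripper_width: 0.34
```

```bash
python3 - <<'E'
from h import *
for n in('side',):
    im,d=shot(n);W=world(n,d)
    M=(W[...,2]>.005)&(W[...,2]<.02)&(W[...,0]>.48)&(W[...,0]<.545)&(W[...,1]>.19)&(W[...,1]<.265);Q=W[M]
    m=Q[:,:2].mean(0);print(len(Q),m.round(4));e=np.linalg.eigh(np.cov((Q[:,:2]-m).T))[1][:,1];e*=np.sign(e[1]);print(e,'axis at y=.285 x=',m[0]+e[0]/e[1]*(.285-m[1]), m[0]+.24*(.285-m[1]))
E
python3 plan.py '[(522.5,285,-29,-13.5)]'
```

```text
76 [0.5092 0.2368]
[0.21531947 0.97654366] axis at y=.285 x= 0.5197929000893817 0.5207335420608138
zaxis [ 0.03   0.015 -0.999] now [523.4 280.1 -11.5 -14.3] q6 0.61 F [-0.1 -0.5  0.4] w 0.34
[[4, -2, 18, -0.8], |] -> [523.  284.7 -29.5 -13.5]
```

step_arm --pt "4 -2 3 -0.8" --pt "0 0 6 0" --pt "0 0 5 0" --pt "0 0 2 0" --pt "0 0 0 0"

```text
time: 30.65
tool_pos: [0.5249, 0.286, -0.0259]
tool_rot: [0.004, 0.785, 0.62, 0.019]
contact_force: [-0.4, 0.5, 0.4]
gripper_width: 0.338
```

step_arm --pt "0 0 0 0" --pt "0 0 0 0" --pt "0 0 0 0" --pt "0 0 0 0" --claw 5

```text
time: 31.05
tool_pos: [0.5252, 0.2861, -0.0256]
tool_rot: [0.004, 0.785, 0.62, 0.019]
contact_force: [0.4, 0.4, 0.4]
gripper_width: 0.164
```

```bash
python3 plan.py
```

```text
zaxis [ 0.035  0.017 -0.999] now [525.2 286.1 -25.6 -13.4] q6 0.6 F [0.4 0.4 0.4] w 0.164
```

Gripped: 0.164 fits 16 mm. The spatula goes to place 3 (tray y = -23).

step_arm --pt "0 0 -15 0" --pt "0 0 -30 0" --pt "0 0 -30 0" --pt "0 0 -5 0"

```text
time: 31.45
tool_pos: [0.5208, 0.2841, 0.0571]
tool_rot: [0.003, 0.785, 0.62, 0.017]
contact_force: [1.5, -0.0, -0.4]
gripper_width: 0.168
```

```bash
python3 plan.py '[(588,-48.5,50,-87.8)]'
```

```text
zaxis [ 0.031  0.016 -0.999] now [520.8 284.1  57.1 -13.4] q6 0.6 F [ 1.5 -0.  -0.4] w 0.168
[[-34, 16, 0, 8.3], [-32, 21, 0, 8.3], [-28, 25, 1, 8.3], [-24, 29, 0, 8.2], [-20, 32, 1, 8.3], [-15, 34, 0, 8.2], [-10, 36, 1, 8.3], [-5, 38, 0, 8.2], [0, 38, 1, 8.3], |] -> [588.4 -48.7  49.9 -87.8]
```

step_arm --pt "-34 16 0 8.3" --pt "-32 21 0 8.3" --pt "-28 25 1 8.3" --pt "-24 29 0 8.2" --pt "-20 32 1 8.3" --pt "-15 34 0 8.2" --pt "-10 36 1 8.3" --pt "-4 20 0 8.2"

```text
time: 32.25
tool_pos: [0.5742, -0.0012, 0.0523]
tool_rot: [-0.008, 0.997, 0.072, 0.019]
contact_force: [-0.1, 0.4, -0.2]
gripper_width: 0.159
```

```bash
python3 plan.py '[(588,-48.5,50,-87.8)]'
```

```text
zaxis [ 0.037  0.019 -0.999] now [574.2  -1.2  52.3 -81.7] q6 1.27 F [-0.1  0.4 -0.2] w 0.159
[[3, 24, 1, 3.1], [5, 25, 1, 3.0], |] -> [588.  -48.9  50.  -87.8]
```

step_arm --pt "3 24 1 3.1" --pt "5 16 5 3.0" --pt "0 4 10 0" --pt "0 0 10 0" --pt "0 0 0 0" --pt "0 0 0 0"

```text
time: 32.85
tool_pos: [0.5862, -0.0459, 0.0207]
tool_rot: [-0.01, 1.0, 0.015, 0.016]
contact_force: [-0.4, -0.6, 0.2]
gripper_width: 0.16
```

```bash
python3 plan.py '[(588,-48.5,-5,-87.8)]'
```

```text
zaxis [ 0.032  0.02  -0.999] now [586.2 -45.9  20.7 -88.3] q6 1.31 F [-0.4 -0.6  0.2] w 0.16
[[1, 3, 26, -0.5], |] -> [588.1 -48.3  -5.3 -87.8]
```

step_arm --pt "1 3 10 -0.5" --pt "0 0 10 0" --pt "0 0 5 0" --pt "0 0 0 0"

```text
time: 33.25
tool_pos: [0.5877, -0.0462, -0.0067]
tool_rot: [-0.01, 1.0, 0.022, 0.016]
contact_force: [0.6, 0.6, -0.7]
gripper_width: 0.164
```

```bash
python3 plan.py '[(588,-48.2,-14,-87.8)]'
```

```text
zaxis [ 0.031  0.021 -0.999] now [587.7 -46.2  -6.7 -87.5] q6 1.29 F [ 0.6  0.6 -0.7] w 0.164
[[0, 2, 7, 0.3], |] -> [588.1 -48.  -13.7 -87.8]
```

step_arm --pt "0 2 2 0.3" --pt "0 0 3 0" --pt "0 0 2 0" --pt "0 0 0 0"

```text
time: 33.65
tool_pos: [0.5888, -0.0482, -0.0132]
tool_rot: [-0.01, 1.0, 0.019, 0.016]
contact_force: [-0.7, 0.3, 1.0]
gripper_width: 0.161
```

step_arm --pt "0 0 0 0" --pt "0 0 0 0" --pt "0 0 -8 0" --pt "0 0 -20 0" --pt "0 0 -30 0" --pt "0 0 -20 0" --pt "0 0 0 0" --claw 36

```text
time: 34.35
tool_pos: [0.5864, -0.0501, 0.069]
tool_rot: [-0.01, 1.0, 0.019, 0.017]
contact_force: [-0.8, -0.5, -1.1]
gripper_width: 0.364
```

```bash
python3 plan.py '[(584,285,55,-4.2)]'
```

```text
zaxis [ 0.034  0.02  -0.999] now [586.4 -50.1  69.  -87.8] q6 1.3 F [-0.8 -0.5 -1.1] w 0.364
[[1, -33, 2, -8.4], [6, -33, 2, -8.4], [11, -32, 2, -8.4], [15, -30, 2, -8.3], [19, -27, 2, -8.4], [23, -24, 2, -8.3], [26, -21, 2, -8.4], [29, -17, 2, -8.3], [32, -12, 2, -8.4], [33, -8, 3, -8.3], |] -> [583.8 285.5  54.8  -4.2]
```

Next is the fork: mid ≈ (0.583, 0.292), jaw yaw -4.

step_arm --pt "1 -33 2 -8.4" --pt "6 -33 2 -8.4" --pt "11 -32 2 -8.4" --pt "15 -30 2 -8.3" --pt "19 -27 2 -8.4" --pt "23 -24 2 -8.3" --pt "26 -21 2 -8.4" --pt "20 -12 2 -8.3"

```text
time: 35.15
tool_pos: [0.5793, 0.2124, 0.0535]
tool_rot: [0.002, 0.814, 0.58, 0.019]
contact_force: [0.8, -0.4, 0.1]
gripper_width: 0.36
```

```bash
python3 look.py|egrep -v ' 0.0[0-9]* tail|len 0.1[012] tail'; python3 plan.py '[(584.5,293,50,-4.2)]'
```

```text
top BENCH
top place 0 127 y off -0.0023 x ext -0.072 0.082 z 0.0236 ang 0.4
top place 1 156 y off -0.0008 x ext -0.071 0.084 z 0.0231 ang -0.1
top place 2 289 y off -0.0016 x ext -0.07 0.089 z 0.0223 ang -0.8
side BENCH
151 len 0.159 tail [0.575  0.2196] tip [0.5963 0.3772] mid(tail+75) [0.585  0.2939] yaw 82.3
215 len 0.16 tail [0.4708 0.2141] tip [0.4394 0.3709] mid(tail+75) [0.4561 0.2876] yaw 101.3
side place 0 254 y off -0.0002 x ext -0.075 0.081 z 0.0229 ang 0.7
side place 1 201 y off 0.0003 x ext -0.073 0.082 z 0.0231 ang 0.3
side place 2 340 y off -0.0002 x ext -0.073 0.087 z 0.0218 ang -0.2
zaxis [ 0.032  0.018 -0.999] now [578.7 212.9  53.  -19.3] q6 0.56 F [-0.2 -0.7  0.6] w 0.362
[[39, -11, 2, -7.5], [39, -5, 3, -7.6], |] -> [584.4 292.6  49.7  -4.2]
```

step_arm --pt "39 -11 2 -7.5" --pt "30 -4 3 -7.6" --pt "8 -1 0 0" --pt "0 0 15 0" --pt "0 0 15 0" --pt "0 0 0 0"

```text
time: 35.85
tool_pos: [0.5833, 0.2881, 0.0135]
tool_rot: [0.005, 0.735, 0.678, 0.015]
contact_force: [-0.5, 0.1, -0.5]
gripper_width: 0.359
```

```bash
python3 plan.py '[(584.5,293,-5,-4.2)]'
```

```text
zaxis [ 0.029  0.013 -1.   ] now [583.3 288.1  13.5  -4.6] q6 0.42 F [-0.5  0.1 -0.5] w 0.359
[[5, 0, 19, -0.4], |] -> [584.2 293.4  -5.5  -4.2]
```

step_arm --pt "4 0 12 0" --pt "0 0 12 0" --pt "0 0 9 0" --pt "0 0 4 0" --pt "0 0 0 0"

```text
time: 36.35
tool_pos: [0.584, 0.2893, -0.0288]
tool_rot: [0.004, 0.737, 0.676, 0.013]
contact_force: [-0.2, 0.2, -0.7]
gripper_width: 0.362
```

```bash
python3 plan.py '[(584.5,293,-27,-4.2)]'
```

```text
zaxis [ 0.025  0.012 -1.   ] now [584.  289.3 -28.8  -4.9] q6 0.43 F [-0.2  0.2 -0.7] w 0.362
[[4, 0, -2, -0.7], |] -> [584.3 293.3 -26.7  -4.2]
```

step_arm --pt "3 0 -2 0" --pt "0 0 0 0" --pt "0 0 0 0" --pt "0 0 0 0" --pt "0 0 0 0" --claw 5

```text
time: 36.85
tool_pos: [0.5854, 0.2933, -0.0248]
tool_rot: [0.005, 0.736, 0.676, 0.015]
contact_force: [0.3, -0.3, -0.2]
gripper_width: 0.165
```

```bash
python3 plan.py
```

```text
zaxis [ 0.028  0.013 -1.   ] now [585.4 293.3 -24.8  -4.9] q6 0.43 F [ 0.3 -0.3 -0.2] w 0.165
```

step_arm --pt "0 0 -15 0" --pt "0 0 -30 0" --pt "0 0 -30 0" --pt "0 0 -5 0"

```text
time: 37.25
tool_pos: [0.5823, 0.2919, 0.059]
tool_rot: [0.005, 0.736, 0.676, 0.014]
contact_force: [1.1, 1.1, -0.2]
gripper_width: 0.165
```

```bash
python3 plan.py '[(586,-2.5,50,-87.8)]'
```

```text
zaxis [ 0.026  0.012 -1.   ] now [582.3 291.9  59.   -4.9] q6 0.43 F [ 1.1  1.1 -0.2] w 0.165
[[-29, 3, 1, 8.3], [-29, 7, 1, 8.3], [-27, 11, 0, 8.3], [-25, 15, 1, 8.3], [-23, 18, 0, 8.3], [-20, 22, 1, 8.3], [-17, 24, 0, 8.3], [-13, 27, 1, 8.3], [-9, 28, 0, 8.3], [-5, 29, 1, 8.2], |] -> [586.3  -2.4  49.6 -87.8]
```

step_arm --pt "-29 3 1 8.3" --pt "-29 7 1 8.3" --pt "-27 11 0 8.3" --pt "-25 15 1 8.3" --pt "-23 18 0 8.3" --pt "-20 22 1 8.3" --pt "-17 24 0 8.3" --pt "-13 27 1 8.3"

```text
time: 38.05
tool_pos: [0.582, 0.0524, 0.0528]
tool_rot: [-0.005, 0.989, 0.145, 0.017]
contact_force: [-0.2, -0.3, -0.1]
gripper_width: 0.165
```

```bash
python3 plan.py '[(586,-2.5,50,-87.8)]'
```

```text
zaxis [ 0.032  0.015 -0.999] now [582.   52.4  52.8 -73.4] q6 1.23 F [-0.2 -0.3 -0.1] w 0.165
[[-6, 27, 1, 7.2], [-3, 27, 1, 7.2], |] -> [585.5  -2.3  50.1 -87.8]
```

step_arm --pt "-6 27 1 7.2" --pt "-2 20 5 7.2" --pt "0 4 10 0" --pt "0 0 10 0" --pt "0 0 0 0" --pt "0 0 0 0"

```text
time: 38.65
tool_pos: [0.584, -0.0024, 0.0222]
tool_rot: [-0.007, 1.0, 0.015, 0.015]
contact_force: [0.5, 0.1, -0.4]
gripper_width: 0.161
```

```bash
python3 plan.py '[(586,-2.3,-5,-87.8)]'
```

```text
zaxis [ 0.029  0.015 -0.999] now [584.   -2.4  22.2 -88.3] q6 1.39 F [ 0.5  0.1 -0.4] w 0.161
[[1, 0, 27, -0.5], |] -> [585.8  -1.9  -4.8 -87.8]
```

step_arm --pt "1 0 10 -0.5" --pt "0 0 10 0" --pt "0 0 6 0" --pt "0 0 0 0"

```text
time: 39.05
tool_pos: [0.5858, 0.0007, -0.0061]
tool_rot: [-0.008, 1.0, 0.022, 0.015]
contact_force: [-0.1, 0.5, -1.1]
gripper_width: 0.159
```

```bash
python3 plan.py '[(586,-2.3,-13,-87.8)]'
```

```text
zaxis [ 0.029  0.016 -0.999] now [585.8   0.7  -6.1 -87.4] q6 1.38 F [-0.1  0.5 -1.1] w 0.159
[[0, 3, 7, 0.4], |] -> [586.1  -2.1 -13.2 -87.8]
```

step_arm --pt "0 3 2 0.4" --pt "0 0 3 0" --pt "0 0 2 0" --pt "0 0 0 0"

```text
time: 39.45
tool_pos: [0.5865, -0.0024, -0.0135]
tool_rot: [-0.008, 1.0, 0.019, 0.015]
contact_force: [0.8, 0.8, -0.8]
gripper_width: 0.165
```

step_arm --pt "0 0 0 0" --pt "0 0 0 0" --pt "0 0 -8 0" --pt "0 0 -20 0" --pt "0 0 -30 0" --pt "0 0 -20 0" --pt "0 0 0 0" --claw 36

```text
time: 40.15
tool_pos: [0.5847, -0.0039, 0.0698]
tool_rot: [-0.007, 1.0, 0.018, 0.016]
contact_force: [0.2, 0.4, 0.2]
gripper_width: 0.358
```

```bash
python3 plan.py '[(458.5,280,55,11)]'
```

```text
zaxis [ 0.032  0.016 -0.999] now [584.7  -3.9  69.8 -87.9] q6 1.38 F [0.2 0.4 0.2] w 0.358
[[-10, -24, 1, -8.2], [-6, -25, 1, -8.2], [-2, -26, 1, -8.2], [1, -26, 1, -8.3], [5, -25, 1, -8.2], [8, -24, 1, -8.3], [12, -23, 2, -8.2], [15, -21, 1, -8.3], [18, -19, 2, -8.2], [21, -16, 1, -8.3], [23, -13, 2, -8.2], [24, -9, 1, -8.3], |] -> [458.7 280.4  55.3  11. ]
```

step_arm --pt "-10 -24 1 -8.2" --pt "-6 -25 1 -8.2" --pt "-2 -26 1 -8.2" --pt "1 -26 1 -8.3" --pt "5 -25 1 -8.2" --pt "8 -24 1 -8.3" --pt "12 -23 2 -8.2" --pt "9 -12 1 -8.3"

```text
time: 40.95
tool_pos: [0.4994, 0.1775, 0.0576]
tool_rot: [0.003, 0.818, 0.576, 0.017]
contact_force: [-0.3, 0.4, 0.2]
gripper_width: 0.361
```

```bash
python3 look.py; python3 plan.py '[(458.5,286.5,50,11)]'
```

```text
top BENCH
66 len 0.037 tail [0.474  0.2268] tip [0.4615 0.2612] mid(tail+75) [0.4484 0.2973] yaw 110.0
103 len 0.06 tail [0.4546 0.3075] tip [0.4411 0.3664] mid(tail+75) [0.4378 0.3806] yaw 103.0
top place 0 131 y off -0.0021 x ext -0.072 0.083 z 0.0237 ang 0.4
top place 1 158 y off -0.0007 x ext -0.071 0.085 z 0.0233 ang -0.2
top place 2 277 y off -0.0016 x ext -0.07 0.089 z 0.0225 ang -0.7
top place 3 220 y off -0.0021 x ext -0.069 0.086 z 0.0228 ang 0.5
side BENCH
198 len 0.159 tail [0.4716 0.2128] tip [0.438  0.3682] mid(tail+75) [0.4558 0.2861] yaw 102.2
side place 0 263 y off -0.0003 x ext -0.075 0.08 z 0.0226 ang 0.7
side place 1 202 y off 0.0003 x ext -0.073 0.082 z 0.0232 ang 0.5
side place 2 339 y off -0.0002 x ext -0.073 0.086 z 0.0215 ang -0.4
side place 3 280 y off -0.0005 x ext -0.072 0.085 z 0.0226 ang 1.0
zaxis [ 0.032  0.014 -0.999] now [499.3 177.4  57.5 -20. ] q6 0.54 F [ 0.2 -0.8  0.8] w 0.363
[[22, -19, 2, -7.7], [24, -16, 2, -7.8], [27, -12, 2, -7.7], [28, -9, 2, -7.8], |] -> [458.3 286.9  49.8  11. ]
```

Four are laid correctly. The key is where it was: (0.457, 0.286), yaw 101.

step_arm --pt "22 -19 2 -7.7" --pt "24 -16 2 -7.8" --pt "27 -12 2 -7.7" --pt "20 -6 5 -7.8" --pt "7 -2 12 0" --pt "0 0 12 0" --pt "0 0 0 0"

```text
time: 41.75
tool_pos: [0.4605, 0.2844, 0.0187]
tool_rot: [0.009, 0.638, 0.77, 0.015]
contact_force: [1.2, -0.2, -0.4]
gripper_width: 0.36
```

```bash
python3 plan.py '[(458.5,286.5,-5,11)]'
```

```text
zaxis [ 0.033  0.011 -0.999] now [460.5 284.4  18.7  10.7] q6 0.23 F [ 1.2 -0.2 -0.4] w 0.36
[[2, -2, 24, -0.3], |] -> [458.9 286.3  -5.3  11. ]
```

step_arm --pt "2 -2 12 0" --pt "0 0 12 0" --pt "0 -1 10 0" --pt "0 0 7 0" --pt "0 0 0 0"

```text
time: 42.25
tool_pos: [0.459, 0.283, -0.0273]
tool_rot: [0.009, 0.642, 0.767, 0.013]
contact_force: [0.1, -0.5, -0.7]
gripper_width: 0.36
```

```bash
python3 plan.py '[(458.5,286.5,-26,11)]'
```

```text
zaxis [ 0.031  0.009 -0.999] now [459.  283.  -27.3  10.1] q6 0.24 F [ 0.1 -0.5 -0.7] w 0.36
[[4, 0, -1, -0.9], |] -> [458.2 286.9 -26.3  11. ]
```

step_arm --pt "3 0 -1 0" --pt "0 0 0 0" --pt "0 0 0 0" --pt "0 0 0 0" --pt "0 0 0 0" --claw 5

```text
time: 42.75
tool_pos: [0.4595, 0.2868, -0.0249]
tool_rot: [0.009, 0.642, 0.767, 0.015]
contact_force: [-0.2, -0.3, -0.7]
gripper_width: 0.162
```

```bash
python3 plan.py
```

```text
zaxis [ 0.033  0.01  -0.999] now [459.5 286.8 -24.9  10.1] q6 0.25 F [-0.2 -0.3 -0.7] w 0.162
```

step_arm --pt "0 0 -15 0" --pt "0 0 -30 0" --pt "0 0 -30 0" --pt "0 0 -5 0"

```text
time: 43.15
tool_pos: [0.4558, 0.2856, 0.0589]
tool_rot: [0.009, 0.642, 0.767, 0.014]
contact_force: [0.8, 0.1, 0.1]
gripper_width: 0.158
```

```bash
python3 plan.py '[(584,43.3,50,-87.8)]'
```

```text
zaxis [ 0.031  0.009 -0.999] now [455.8 285.6  58.9  10.1] q6 0.25 F [0.8 0.1 0.1] w 0.158
[[-22, 7, 1, 8.2], [-21, 10, 1, 8.2], [-19, 13, 1, 8.2], [-17, 15, 1, 8.1], [-14, 18, 1, 8.2], [-12, 19, 1, 8.1], [-9, 21, 1, 8.2], [-6, 22, 1, 8.1], [-3, 23, 1, 8.2], [1, 23, 1, 8.1], [3, 22, 0, 8.2], [7, 22, 1, 8.1], |] -> [584.   42.9  49.7 -87.8]
```

step_arm --pt "-22 7 1 8.2" --pt "-21 10 1 8.2" --pt "-19 13 1 8.2" --pt "-17 15 1 8.1" --pt "-14 18 1 8.2" --pt "-12 19 1 8.1" --pt "-9 21 1 8.2" --pt "-6 22 1 8.1"

```text
time: 43.95
tool_pos: [0.5403, 0.1193, 0.0529]
tool_rot: [-0.001, 0.96, 0.28, 0.018]
contact_force: [0.6, -0.2, 0.1]
gripper_width: 0.159
```

```bash
python3 plan.py '[(584,43.3,50,-87.8)]'
```

```text
zaxis [ 0.035  0.012 -0.999] now [540.3 119.3  52.9 -57.5] q6 1.08 F [ 0.6 -0.2  0.1] w 0.159
[[-1, 22, 1, 7.6], [2, 22, 1, 7.6], [5, 21, 1, 7.6], [7, 21, 0, 7.5], |] -> [583.9  43.   50.5 -87.8]
```

step_arm --pt "-1 22 1 7.6" --pt "2 22 1 7.6" --pt "5 21 1 7.6" --pt "6 14 5 7.5" --pt "0 4 10 0" --pt "0 0 10 0" --pt "0 0 0 0"

```text
time: 44.65
tool_pos: [0.5815, 0.0404, 0.0204]
tool_rot: [-0.006, 1.0, 0.008, 0.015]
contact_force: [-0.0, 0.4, -1.0]
gripper_width: 0.162
```

```bash
python3 plan.py '[(584.5,43.3,-5,-87.8)]'
```

```text
zaxis [ 0.031  0.012 -0.999] now [581.5  40.4  20.4 -89.1] q6 1.48 F [-0.   0.4 -1. ] w 0.162
[[2, -3, 26, -1.3], |] -> [584.2  43.8  -5.5 -87.8]
```

step_arm --pt "2 -2 10 -1.3" --pt "0 0 10 0" --pt "0 0 5 0" --pt "0 0 0 0"

```text
time: 45.05
tool_pos: [0.5825, 0.0453, -0.0079]
tool_rot: [-0.006, 1.0, 0.023, 0.014]
contact_force: [-0.8, -1.1, -0.8]
gripper_width: 0.162
```

```bash
python3 plan.py '[(584.5,43.5,-13,-87.8)]'
```

```text
zaxis [ 0.028  0.013 -1.   ] now [582.5  45.3  -7.9 -87.3] q6 1.46 F [-0.8 -1.1 -0.8] w 0.162
[[2, 2, 5, 0.5], |] -> [584.7  43.5 -12.8 -87.8]
```

step_arm --pt "2 2 1 0.5" --pt "0 0 3 0" --pt "0 0 2 0" --pt "0 0 0 0"

```text
time: 45.45
tool_pos: [0.5856, 0.0436, -0.0133]
tool_rot: [-0.006, 1.0, 0.019, 0.015]
contact_force: [0.0, -0.1, 0.9]
gripper_width: 0.163
```

step_arm --pt "0 0 0 0" --pt "0 0 0 0" --pt "0 0 -8 0" --pt "0 0 -20 0" --pt "0 0 -40 0" --pt "0 0 -45 0" --pt "0 0 -20 0" --pt "0 0 0 0" --claw 36

```text
time: 46.25
tool_pos: [0.5817, 0.0416, 0.1272]
tool_rot: [-0.006, 1.0, 0.019, 0.016]
contact_force: [0.1, -0.5, 0.0]
gripper_width: 0.359
```

```bash
python3 plan.py '[(480,-250,120,-100.7)]'
```

```text
zaxis [ 0.031  0.013 -0.999] now [581.7  41.6 127.2 -87.8] q6 1.47 F [ 0.1 -0.5  0. ] w 0.359
[[-16, 41, 0, 1.8], [-15, 42, 0, 1.8], [-14, 42, 0, 1.9], [-12, 42, 0, 1.8], [-11, 43, 0, 1.9], [-9, 43, 0, 1.8], [-8, 43, 0, 1.9], |] -> [ 479.7 -249.6  120.3 -100.7]
```

step_arm --pt "-16 41 0 1.8" --pt "-15 42 0 1.8" --pt "-14 42 0 1.9" --pt "-12 42 0 1.8" --pt "-11 43 0 1.9" --pt "-9 43 0 1.8" --pt "-4 20 0 1.9" --pt "0 0 0 0" --claw 75

```text
time: 47.05
tool_pos: [0.4811, -0.2341, 0.1141]
tool_rot: [-0.009, 0.995, -0.096, 0.013]
contact_force: [0.4, -0.1, 0.1]
gripper_width: 0.749
```

```bash
python3 look.py | grep place
python3 - <<'E'
from h import *
for n in('top','side'):
    W=world(n,np.load(f'pics/{n}.npz')['d'])
    M=(W[...,2]>.1)&(W[...,2]<.116)&(W[...,1]<-.33)&(W[...,1]>-.45)&(W[...,0]>.4)&(W[...,0]<.58);Q=W[M];print('knob',len(Q),Q.mean(0),np.ptp(Q,axis=0))
E
python3 plan.py '[(496.5,-363.5,120,-100.7)]'
```

```text
top place 0 135 y off -0.0021 x ext -0.073 0.082 z 0.024 ang 0.3
top place 1 157 y off -0.0008 x ext -0.071 0.085 z 0.0231 ang -0.1
top place 2 279 y off -0.0013 x ext -0.07 0.089 z 0.0223 ang -0.5
top place 3 225 y off -0.0021 x ext -0.069 0.087 z 0.0232 ang 0.2
top place 4 217 y off -0.0016 x ext -0.068 0.089 z 0.0242 ang 0.3
side place 0 249 y off -0.0003 x ext -0.071 0.081 z 0.0224 ang 0.8
side place 1 128 y off -0.0001 x ext -0.023 0.083 z 0.0228 ang 2.0
side place 2 240 y off -0.0005 x ext -0.019 0.086 z 0.0211 ang 0.6
side place 3 150 y off -0.0001 x ext -0.006 0.085 z 0.0213 ang 2.3
side place 4 108 y off -0.0014 x ext 0.009 0.086 z 0.0233 ang -0.4
zaxis [ 0.029  0.017 -0.999] now [ 482.  -232.   114.2 -100.8] q6 1.15 F [-0.4 -0.1  0.1] w 0.752
[[13, 42, -3, -0.0], [13, 42, -2, -0.0], [13, 42, -3, -0.1], |] -> [ 496.5 -363.2  120.3 -100.7]<stdin>:4: RuntimeWarning: Mean of empty slice.
  ret = um.true_divide(
Traceback (most recent call last):
ValueError: zero-size array to reduction operation maximum which has no identity
```

step_arm --pt "13 42 0 0" --pt "13 42 0 0" --pt "9 26 0 0" --pt "3 9 0 0" --pt "0 0 0 0" --pt "0 0 0 0"

```text
time: 47.75
tool_pos: [0.5011, -0.3495, 0.1088]
tool_rot: [-0.013, 0.996, -0.087, 0.012]
contact_force: [-0.5, 1.5, -0.5]
gripper_width: 0.75
```

```bash
python3 plan.py '[(496.5,-363.5,112,-100.7),(496.5,-363.5,45,-100.7)]'
```

```text
zaxis [ 0.027  0.024 -0.999] now [ 501.1 -349.5  108.8 -100. ] q6 0.99 F [-0.5  1.5 -0.5] w 0.75
[[-2, 15, -4, 0.7], |, [-1, 1, 34, 0.0], [0, 0, 33, 0.0], |] -> [ 497.  -363.2   45.3 -100.7]
```

step_arm --pt "-2 14 0 0.7" --pt "0 0 0 0" --pt "0 0 20 0" --pt "0 0 10 0" --pt "0 0 0 0"

```text
time: 48.25
tool_pos: [0.4979, -0.3591, 0.0785]
tool_rot: [-0.013, 0.996, -0.091, 0.013]
contact_force: [-0.2, -0.2, -0.5]
gripper_width: 0.751
```

```bash
python3 plan.py '[(496.5,-363.5,79,-100.7),(496.5,-363.5,44,-100.7)]'
```

```text
zaxis [ 0.028  0.024 -0.999] now [ 497.9 -359.1   78.5 -100.5] q6 0.98 F [-0.2 -0.2 -0.5] w 0.751
[[-1, 5, -1, 0.2], |, [0, 1, 35, 0.0], |] -> [ 496.8 -364.    44.4 -100.7]
```

step_arm --pt "-1 5 0 0.2" --pt "0 1 15 0" --pt "0 0 13 0" --pt "0 0 5 0" --pt "0 0 0 0"

```text
time: 48.75
tool_pos: [0.497, -0.3646, 0.0438]
tool_rot: [-0.013, 0.995, -0.093, 0.013]
contact_force: [0.2, -0.1, -0.2]
gripper_width: 0.748
```

step_arm --pt "0 0 0 0" --pt "0 0 0 0" --pt "0 0 0 0" --pt "0 0 0 0" --pt "0 0 0 0" --pt "0 0 0 0" --claw 10

```text
time: 49.35
tool_pos: [0.497, -0.3647, 0.044]
tool_rot: [-0.012, 0.996, -0.093, 0.013]
contact_force: [-0.2, 0.6, -1.1]
gripper_width: 0.274
```

```bash
python3 plan.py '[(479,-360,45,-100.7)]'
```

```text
zaxis [ 0.028  0.022 -0.999] now [ 497.  -364.7   44.  -100.6] q6 0.97 F [-0.2  0.6 -1.1] w 0.274
[[-19, -1, -1, 0.1], |] -> [ 478.5 -360.2   44.6 -100.7]
```

step_arm --pt "-6 0 0 0" --pt "-6 0 0 0" --pt "-5 0 0 0" --pt "0 0 0 0"

```text
time: 49.75
tool_pos: [0.4804, -0.3615, 0.044]
tool_rot: [-0.012, 0.996, -0.093, 0.015]
contact_force: [1.3, 0.9, -1.7]
gripper_width: 0.273
```

```bash
python3 plan.py '[(479.3,-361.4,44,-100.6),(486.8,-322,44,-100.6)]'
```

```text
zaxis [ 0.032  0.021 -0.999] now [ 480.4 -361.5   44.  -100.6] q6 0.95 F [ 1.3  0.9 -1.7] w 0.273
[[-1, 0, 0, -0.0], |, [0, -40, 1, -0.0], |] -> [ 486.8 -322.    44.  -100.6]
```

step_arm --pt "-1 0 0 0" --pt "0 -10 0 0" --pt "0 -10 0 0" --pt "0 -10 0 0" --pt "0 -9 0 0" --pt "0 0 0 0"

```text
time: 50.35
tool_pos: [0.486, -0.3212, 0.0441]
tool_rot: [-0.01, 0.996, -0.093, 0.014]
contact_force: [1.1, -0.5, -3.7]
gripper_width: 0.279
```

```bash
python3 plan.py '[(486.8,-322,44,-100.6),(469,-318.7,44,-100.6)]'
```

```text
zaxis [ 0.03   0.017 -0.999] now [ 486.  -321.2   44.1 -100.6] q6 1.01 F [ 1.1 -0.5 -3.7] w 0.279
[[1, 1, 0, -0.0], |, [-18, 0, 0, -0.0], |] -> [ 469.1 -319.    43.7 -100.6]
```

step_arm --pt "-6 0 0 0" --pt "-6 0 0 0" --pt "-6 0 0 0" --pt "-1 0 0 0" --pt "0 0 0 0"

```text
time: 50.85
tool_pos: [0.4693, -0.318, 0.0442]
tool_rot: [-0.009, 0.995, -0.093, 0.02]
contact_force: [5.5, -2.0, -7.0]
gripper_width: 0.274
```

```bash
python3 plan.py '[(469,-318.7,44,-100.6)]'
```

```text
zaxis [ 0.041  0.014 -0.999] now [ 469.3 -318.    44.2 -100.7] q6 0.99 F [ 5.5 -2.  -7. ] w 0.274
[[0, 1, 0, -0.1], |] -> [ 469.1 -319.    44.2 -100.6]
```

At the end of WORK (5 N stop). Release, rise and back off.

step_arm --pt "0 0 0 0" --pt "0 0 0 0" --pt "0 0 0 0" --pt "0 0 0 0" --pt "0 0 -25 0" --pt "0 0 -40 0" --pt "0 0 -40 0" --pt "0 0 -20 0" --claw 70

```text
time: 51.65
tool_pos: [0.4593, -0.3161, 0.1691]
tool_rot: [-0.016, 0.995, -0.094, 0.014]
contact_force: [1.6, -0.3, 0.5]
gripper_width: 0.703
```

step_arm --pt "-35 -30 -10 0" --pt "-40 -35 0 0" --pt "-35 -35 0 0" --pt "0 -40 0 0" --pt "0 -40 0 0" --pt "0 -20 0 0" --pt "0 0 0 0" --pt "0 0 0 0"

```text
time: 52.45
tool_pos: [0.3869, -0.0949, 0.1889]
tool_rot: [-0.014, 0.995, -0.096, 0.018]
contact_force: [-0.3, -0.9, -0.3]
gripper_width: 0.699
```

```bash
python3 plan.py; python3 look.py | grep place
python3 - <<'E'
from h import *
g=np.array([.4795,-.3628]);a=np.radians(-10.7);R=np.array([[np.cos(a),np.sin(a)],[-np.sin(a),np.cos(a)]])
for n in('top','side'):
    D=np.load(f'pics/{n}.npz');W=world(n,D['d'])
    M=(W[...,2]>.1)&(W[...,2]<.114)&(W[...,1]<-.26)&(W[...,1]>-.45)&(W[...,0]>.4)&(W[...,0]<.58);Q=W[M];print('knob',len(Q), R@(Q[:,:2].mean(0)-g) if len(Q) else '')
cv2.imwrite('pics/f.png',np.load('pics/top.npz')['im'][:,:,::-1])
E
```

```text
zaxis [ 0.038  0.025 -0.999] now [ 386.9  -94.9  188.9 -100.9] q6 1.3 F [-0.3 -0.9 -0.3] w 0.699
top place 0 132 y off -0.0022 x ext -0.072 0.082 z 0.0241 ang 0.3
top place 1 154 y off -0.0008 x ext -0.071 0.085 z 0.0231 ang 0.0
top place 2 284 y off -0.0015 x ext -0.07 0.089 z 0.0223 ang -0.5
top place 3 224 y off -0.0018 x ext -0.069 0.087 z 0.0232 ang 0.6
top place 4 217 y off -0.0016 x ext -0.068 0.089 z 0.024 ang 0.3
side place 0 264 y off -0.0003 x ext -0.076 0.08 z 0.0224 ang 0.8
side place 1 206 y off 0.0002 x ext -0.073 0.082 z 0.0232 ang 0.5
side place 2 344 y off -0.0004 x ext -0.072 0.087 z 0.0219 ang -0.3
side place 3 281 y off -0.0004 x ext -0.071 0.086 z 0.0226 ang 1.3
side place 4 252 y off -0.0011 x ext -0.07 0.085 z 0.0233 ang -0.1
knob 82 [-0.01910113  0.041351  ]
knob 138 [-0.02130465  0.04026974]
```

View pics/f.png

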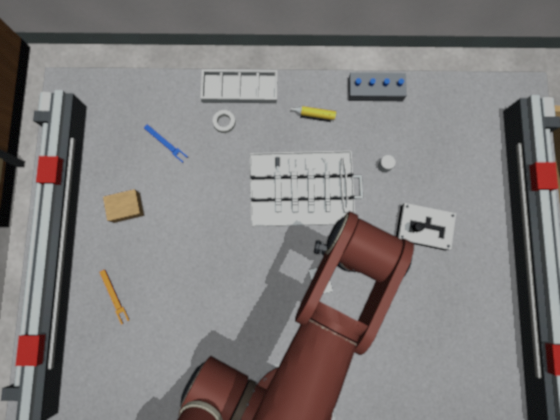

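The final picture shows forceps (345,186), probe (327), spatula (311), fork (295) and key (278) in order from the loop. Their working ends point away from the robot. The knob is in WORK at about (415,226), and no instrument is left on the bench. Handing in.

```bash
python3 -c "from plant import *; print(job_done())"
```

```text
the job is handed in; nothing more can be done
None
```

The job is handed in. The lever went from PARK to LOAD, all five instruments on the bench went into the tray, and then the lever went on to WORK and was released.

**Laid in order from the loop:** forceps, probe, spatula, prying fork, socket key. There was no mirror on the bench. I left the blue and orange forks alone.

**Last checks before handing in:**
- **Instruments:** all five lie on both bars within about 10 mm of centred across the tray, within 2.5 mm of the middle of their places and about 1° of square. Working ends point away from the robot. Heights fit an instrument resting on the bars.
- **Lever:** measured at about (-19 to -21, +40 to +41) mm in the gate frame, which is WORK.
- **Arm:** stood clear with no contact force.
- **Bystanders:** coupling and carton looked unmoved in the last picture. The jar and dish were hidden behind the arm, so I did not check them at the end. No move went near them at low height.

**What disagreed on the way:**
- **Fingertip height:** the real fingertips sat about 36 mm higher than the reported TCP height. My first two tries at the knob closed above it in empty air; after that I used the offset measured in the depth images.
- **Tool tilt:** the tool drifted 1 to 3° off vertical during the moves, which did no harm.
- **Probe:** it was knocked about 33 mm aside during the run, so I measured it again before gripping it.

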